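Nest the sample funnels loosely, scan the set and park it

TASK

Nest all the funnels, in any order, mouth down over the sprung spindle of the sliding carriage, one over the other, lowering each gently until it just rests before letting go, so that it sits loosely: do not drop them, nor press them on so that they wedge and drive the spindle far down on its spring. Then slide the loaded carriage along its bar until its pointer is level with the red mark and let go, squeeze the scanner's trigger fully and release it, and slide the carriage on to the green mark to park it there with the funnels still nested. Leave the bottle, the objective case and the slide mailer where they are.

Things in the scene. Friction and masses are not known exactly. Their poses are not given: they have to be found in the camera images.
- station: fixed grey base plate, 12 mm thick, left of the tall microscope (keep clear of that), with a round bar along its own y at own x = -60 mm, a carriage sliding on the bar, and at the -y end a hand scanner lying on its side. Origin: under its middle; x away from the robot, y left (turned up to 0.08 rad). Plate: own x -100 to +85, y -275 to +160 mm. The bar's end blocks are 58 mm tall, the scanner's head 110 mm.
- carriage (a joint): position of the carriage along the bar in m, own y of the station, -0.09 to 0.13; it slides with about 2.5 N of friction and stays where it is let go.
- grip_block (a point): 12 mm below the top of the carriage's black upright grip block, by which it is slid. Block: 22 mm wide along the bar (y), 26 mm in x, top 100 mm above the desk; below 60 mm is the collar, 34 mm wide. Axes as the station's; the spindle's axis lies 105 mm further in +x, so a hand on the block clears the nested funnels.
- pointer (a point): tip of the thin white pointer on the front of the carriage, 24 mm above the desk; it passes over the marks. Axes as the station's.
- scan_mark: red marker clip, 8 mm wide along the bar, on the front lip of the base: where the pointer must stand for scanning. Origin: centre of its underside, 12 mm above the desk; axes as the station's.
- park_mark: green marker clip, same shape as the red one: where the pointer must stand at the end. Origin and axes likewise.
- spindle (a joint): how far the sprung spindle is pressed down, m, 0 to 0.014. The spring takes 1.5 N per mm; each funnel resting loosely sinks it by about 0.5 mm. Beyond 0.010 counts as pressing the funnels until they wedge.
- spindle_seat (a point): on the axis of the carriage's tapered steel spindle, 50 mm above the desk, where the first funnel's mouth comes to rest; the next mouths rest 25, 50, 75 and 100 mm higher. It sinks with the spindle. The spindle is 38 mm across at its shoulder 45 mm above this point and ends in a 22 mm pin 64 mm above it. z up; axes as the station's.
- trigger (a joint): angle of the scanner's sprung white trigger, rad: 0 released, 0.30 fully squeezed; it springs back by itself. More than 0.2 counts as squeezed, less than 0.05 as released.
- trigger_squeeze (a point): midway between the back of the scanner's fixed grey hand grip (-y side, 26 mm thick) and the front of the white trigger (+y side, 9 mm), 85 mm above the desk, 57 mm to -x of the trigger's upright hinge. Over both: 56 mm along y at rest, about 39 mm squeezed (middle then 8 mm further to -y). 24 to 30 mm tall, 70 mm free below, free above. Full squeeze about 8 N. Axes as the station's.
- white_bottle: bystander: white bottle 48 mm across, 115 mm tall. Origin: centre of its underside.
- objective_case: bystander: black round objective case 39 mm across, 70 mm tall. Origin: centre of its underside.
- slide_mailer: bystander: flat green slide mailer 34 x 84 x 15 mm, long along its y. Origin: centre of its underside.
- funnel_blue: blue plastic funnel, mouth down: a hollow cone 70 mm tall, 67 mm across at the weighted steel-rimmed mouth, 38 mm at the top, then a straight round neck 30 mm across, from 70 to 90 mm high, to grip by; 50 to 90 g. Origin: centre of the mouth (underside); z runs up through the neck. All alike; some are absent. They nest in any order and at any turn, each 25 mm higher than the one it covers.
- funnel_white: white plastic funnel, mouth down: a hollow cone 70 mm tall, 67 mm across at the weighted steel-rimmed mouth, 38 mm at the top, then a straight round neck 30 mm across, from 70 to 90 mm high, to grip by; 50 to 90 g. Origin: centre of the mouth (underside); z runs up through the neck. All alike; some are absent. They nest in any order and at any turn, each 25 mm higher than the one it covers.
- funnel_yellow: yellow plastic funnel, mouth down: a hollow cone 70 mm tall, 67 mm across at the weighted steel-rimmed mouth, 38 mm at the top, then a straight round neck 30 mm across, from 70 to 90 mm high, to grip by; 50 to 90 g. Origin: centre of the mouth (underside); z runs up through the neck. All alike; some are absent. They nest in any order and at any turn, each 25 mm higher than the one it covers.
- funnel_grey: grey plastic funnel, mouth down: a hollow cone 70 mm tall, 67 mm across at the weighted steel-rimmed mouth, 38 mm at the top, then a straight round neck 30 mm across, from 70 to 90 mm high, to grip by; 50 to 90 g. Origin: centre of the mouth (underside); z runs up through the neck. All alike; some are absent. They nest in any order and at any turn, each 25 mm higher than the one it covers.
- funnel_orange: orange plastic funnel, mouth down: a hollow cone 70 mm tall, 67 mm across at the weighted steel-rimmed mouth, 38 mm at the top, then a straight round neck 30 mm across, from 70 to 90 mm high, to grip by; 50 to 90 g. Origin: centre of the mouth (underside); z runs up through the neck. All alike; some are absent. They nest in any order and at any turn, each 25 mm higher than the one it covers.

How it is judged:
By the outcome, as a careful person would: the job done as asked, in the order asked, and still so for the second after the job is handed in, with the robot touching nothing.
Of funnel_blue, funnel_white, funnel_yellow, funnel_grey, funnel_orange only 3 to 5 are there at a start; the rules pass over those that are not, and their reading is None.
At some moment in a run one of funnel_blue, funnel_white, funnel_yellow, funnel_grey, funnel_orange may be knocked a few centimetres aside while the robot is not near it.
It also fails if it takes over 210 s, if anything falls off the work surface, if the arm or the gripper's body presses on something with over 40 N, if the wrist force passes 120 N, or if a joint passes its speed limit or range.

ROBOT

A 7-joint arm with a two-finger parallel gripper is mounted at the origin on a cart in front of the work surface, level with it; the furniture and walls round the work are solid. World frame = base frame: x ahead of the robot, y to its left, z up, the work surface at z = 0. Lengths are in mm, angles in degrees, forces in N, time in s.
With the tool pointing down it reaches from about 350 to 775 mm from the base axis. Payload 3.1 kg.
Tool frame: the origin (TCP) lies between the finger pads; the fingertips stand 19 mm ahead of it and the grasp point (between the pads) is the TCP (r.tip_extent is the distance from the TCP to the fingertips, in mm); x points along the fingers, y is the direction in which the jaws open and shut, and the axes are right-handed (so a half turn about x gives the same grasp; the last joint's range is limited). The gripper opens to 85 mm and grips with 20 to 120 N. Pads are 22 mm wide; open, the fingers measure 114 mm over their backs; the gripper's body (76 mm by 85 mm) begins 54 mm behind the grasp point. The pads swing forward as they close: fully open they stand 13 mm farther back than shut.
Start: joints at [60.751, 17.813, 0.802, 86.603, -0.252, 75.585, -1.558], TCP at [248.533, -490.661, 250.304] pointing down, gripper open.
Joint ranges: [-154.91, 154.91], [-16.99, 109.72], [-72.82, 74.43], [7.12, 147.25], [-82.49, 262.49], [11.32, 116.49], [-174.64, 174.64]. Speed limits (degrees/s): [159.86, 159.86, 180, 180, 180, 180, 180].

INTERFACE

Orientations are given as [roll, pitch, yaw] about the fixed x, y, z axes, in that order (R = Rz(yaw) Ry(pitch) Rx(roll)).
In Python, from plant import r gives the robot as it stands.
- The arm moves only by the tool play_rows, never from a script. Its argument "commands" is one flat list of numbers, 7 for each row, row after row: the turn, a rotation vector about the tool's x, y, z as a fraction of full scale, then the shift along the tool's x, y, z as a fraction of full scale, then the gripper command: -1 is fully open, 1 is shut, values between are in proportion. In form: [wx, wy, wz, dx, dy, dz, jaw, wx, wy, wz, dx, dy, dz, jaw, ...]. A call has exactly 5 rows; each row shifts and turns the commanded pose from where the row before left it, along the tool's axes as they then stand; what a row does not reach is not made up. Full scale, the value 1, is 0.075 m for a shift and 60 degrees for a turn. A row lasts 1/8 s, in which the tool goes at most 62.5 mm and 10.7 degrees, less where a joint would pass 70% of its speed; a pose out of reach is approached as far as the arm can. A call with a number of a shift or a turn outside -1 to 1 is refused whole. A call with a gripper value outside its range is refused whole. The fingers move at their own pace and stop on an object; "squeeze" is the grip in N (left out, the last holds). Time passes only in rows, so rows that do not move let the fingers close, or fill a call up. It gives the time, the measured TCP pose, the force and the opening at its end, in the units of the state.
- r.get_state(): the state, without advancing time (a new reading comes with each control period).
- r.snapshot(name): name is "scene" or "top" or "wrist"; returns the picture (420x560x3 uint8, red, green, blue); there is no depth.
- r.camera_params(name): a dict with "camera_matrix" (3x3 intrinsics, pixels), "dist_coeffs" ([k1, k2, p1, p2, k3] as OpenCV has them; the pictures are not rectified), "R" (3x3) and "t" (3): a world point X has camera coordinates R X + t. Camera axes: x right, y down, z forward; pixel columns grow to the right and rows downward; lengths in mm; the calibration is good to about 2 mm. A picture is of the moment at which its call begins: read the wrist's pose just before it. camera_params takes no time and is no camera call; for the wrist camera it gives the pose at the moment of the call.
- r.finish_job(): hands the job in, once; it reports no verdict.
The state is a dict: "clock": time; "q": joint angles; "qd": joint speeds; "joint_efforts": joint torques, N m; "tool_pos": TCP position; "ee_rot": TCP orientation; "ft_force": force on the tool from outside, world axes, zero at the start; "torque": the same for the moment, N m; "gripper_width": finger opening in mm.
Only numpy, scipy, OpenCV 4.12 (cv2) and the standard library are available. Lean on these libraries where they do the work, as an engineer would, in place of code of your own. Each camera call takes 0.05 s, during which the arm holds its last target.

## Working session

There is one attempt and no reset: what is moved stays moved. The work goes in short steps, Python scripts to look and compute and a tool call to move; the robot and the scene stay as the last step left them, time stands still between calls to the robot, and variables do not carry over. Pictures are saved under pics/ and viewed, and the job is handed in when it is done.

Besides the shell and the picture viewer there is one more tool, called as name(argument=value, ...) on one line, values as JSON. play_rows: Moves the arm, as the interface text tells. Its arguments: {"type":"object","properties":{"commands":{"type":"array"},"squeeze":{"type":"number"}},"required":["commands"]}

```bash
ls; mkdir -p pics; cat > h.py <<'E'
from plant import r
import numpy as np, cv2
def snap(n,f):
    im=r.snapshot(n); cv2.imwrite('pics/'+f,cv2.cvtColor(im,cv2.COLOR_RGB2BGR)); return im
E
python3 - <<'E'
from h import *
np.set_printoptions(precision=2,suppress=True)
print(r.get_state())
for n in ['scene','top','wrist']:
    p=r.camera_params(n); print(n,p)
    snap(n,n+'0.png')
E
```

```text
pics
{'clock': 0.0, 'q': array([60.75, 17.86,  0.8 , 86.69, -0.25, 75.59, -1.56]), 'qd': array([ 0.04,  0.04, -0.01, -0.01, -0.05, -0.01,  0.02]), 'joint_efforts': array([ -0.  , -37.99,   0.15, -23.06,   0.01,   0.01,  -0.  ]), 'tool_pos': array([ 248.2 , -490.03,  249.21]), 'ee_rot': array([-88.31,  89.86, 118.55]), 'ft_force': array([-0.08,  0.56, -0.07]), 'torque': array([-0.01, -0.03, -0.02]), 'gripper_width': 85.35449593017789}
scene {'camera_matrix': array([[457.97,   0.  , 276.85],
       [  0.  , 457.97, 206.6 ],
       [  0.  ,   0.  ,   1.  ]]), 'dist_coeffs': array([-0.16,  0.  ,  0.  ,  0.  ,  0.  ]), 'R': array([[ 0.54, -0.84,  0.  ],
       [-0.62, -0.4 , -0.68],
       [ 0.57,  0.36, -0.74]]), 't': array([-300.75,  435.89, 1142.59])}
top {'camera_matrix': array([[436.4 ,   0.  , 279.89],
       [  0.  , 436.4 , 209.75],
       [  0.  ,   0.  ,   1.  ]]), 'dist_coeffs': array([-0.03,  0.  ,  0.  ,  0.  ,  0.  ]), 'R': array([[-0.01, -1.  ,  0.  ],
       [-0.98,  0.01, -0.2 ],
       [ 0.2 , -0.  , -0.98]]), 't': array([  33.12,  589.68, 1162.38])}
wrist {'camera_matrix': array([[313.6 ,   0.  , 277.05],
       [  0.  , 313.6 , 210.56],
       [  0.  ,   0.  ,   1.  ]]), 'dist_coeffs': array([-0.07,  0.  ,  0.  ,  0.  ,  0.  ]), 'R': array([[ 0.45, -0.89, -0.  ],
       [-0.86, -0.43,  0.26],
       [-0.24, -0.12, -0.96]]), 't': array([-548.89,  -32.71,  379.46])}
```

View pics/scene0.png

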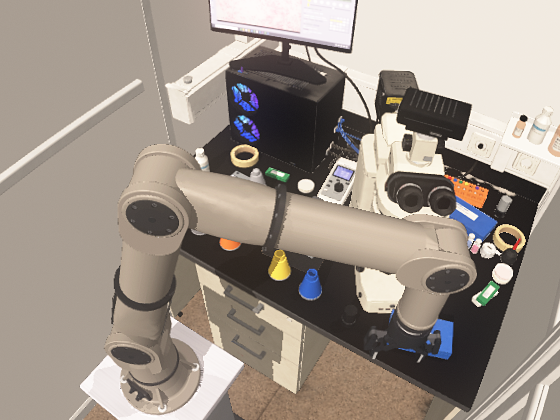

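View pics/top0.png

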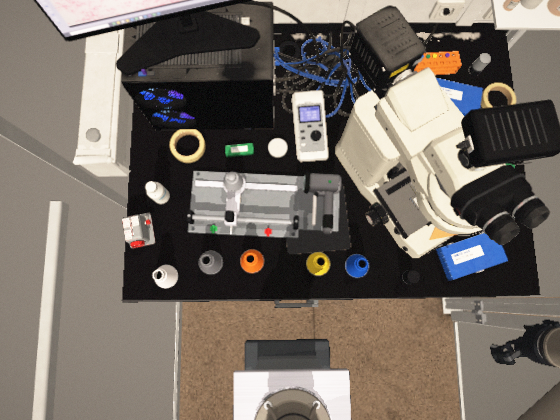

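View pics/wrist0.png

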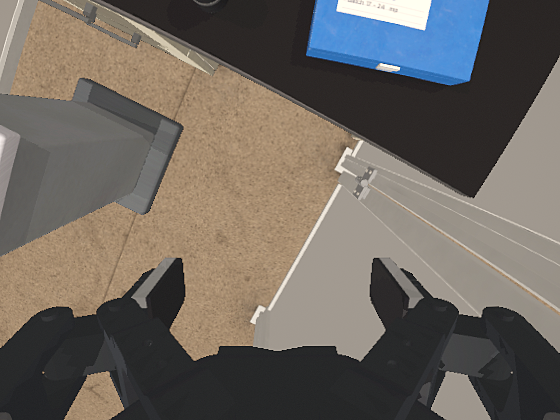

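The top view shows all five funnels: white (165,275), grey (210,262), orange (252,260), yellow (318,262) and blue (357,265). The station is around (265,203), with the green mark near (213,229) and the red mark near (268,231). I'll zoom in next.

```bash
cat >> h.py <<'E'
np.set_printoptions(precision=2,suppress=True)
def ray(P,uv):
    u=cv2.undistortPoints(np.array([[uv]],float),P['camera_matrix'],P['dist_coeffs'])[0,0]
    d=P['R'].T@np.array([u[0],u[1],1.]); return -P['R'].T@P['t'], d/np.linalg.norm(d)
def onz(P,uv,z):
    c,d=ray(P,uv); return c+d*(z-c[2])/d[2]
def tri(l):
    A=np.zeros((3,3));b=np.zeros(3)
    for P,uv in l:
        c,d=ray(P,uv);M=np.eye(3)-np.outer(d,d);A+=M;b+=M@c
    return np.linalg.solve(A,b)
def proj(P,X):
    return cv2.projectPoints(np.array([X],float),cv2.Rodrigues(P['R'])[0],P['t'],P['camera_matrix'],P['dist_coeffs'])[0][0,0]
from scipy.spatial.transform import Rotation as Ro
def rot(): return Ro.from_euler('xyz',r.get_state()['ee_rot'],degrees=True).as_matrix()
def frac(dw): # world delta mm -> tool fractions (full-scale units)
    return rot().T@np.array(dw)/75.
E
python3 - <<'E'
from h import *
print(rot())
im=cv2.imread('pics/top0.png')
cv2.imwrite('pics/topz.png',cv2.resize(im[150:300,140:390],None,fx=3.2,fy=3.2,interpolation=cv2.INTER_CUBIC))
P=r.camera_params('top')
for n,uv in dict(white=(165,271),grey=(210,257),orange=(252,256),yellow=(319,257),blue=(357,260)).items():
    print(n,onz(P,uv,90))
print(onz(P,(213,229),20),onz(P,(268,231),20))
E
```

```text
[[-0.    0.45 -0.89]
 [ 0.   -0.89 -0.45]
 [-1.   -0.    0.  ]]
white [421.46 333.29  90.  ]
grey [457.35 214.17  90.  ]
orange [458.73 102.03  90.  ]
yellow [453.85 -76.76  90.  ]
blue [ 444.51 -178.02   90.  ]
[543.9  217.99  20.  ] [536.24  60.47  20.  ]
```

View pics/topz.png

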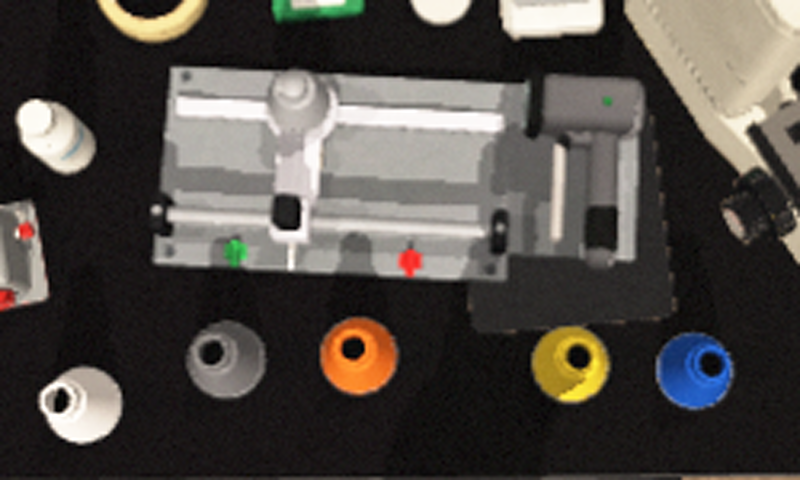

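```bash
python3 - <<'E'
from h import *
W=r.camera_params('wrist');s=r.get_state()
C=-W['R'].T@W['t']; Rt=rot()
print('cam in tool',Rt.T@(C-s['tool_pos']), 'axis',Rt.T@W['R'][2])
P=r.camera_params('top')
z=lambda u,v:(140+u/3.2,150+v/3.2)
print('spindle',onz(P,z(294,82),114),'block',onz(P,z(287,200),100),'pointer',onz(P,z(291,266),24))
print('marks',onz(P,z(236,252),20),onz(P,z(410,262),20))
print('corners',[onz(P,z(*c),12) for c in [(172,68),(155,263),(505,278)]])
print('bottle',onz(P,z(35,112),115))
print('frac', frac([192,312,50]))
E
```

```text
cam in tool [-123.93    0.41  -66.83] axis [ 0.97 -0.    0.26]
spindle [674.9  155.19 114.  ] block [575.8  161.64 100.  ] pointer [530.78 166.02  24.  ]
marks [544.6  215.85  20.  ] [533.71  60.13  20.  ]
corners [array([718.89, 279.43,  12.  ]), array([536.69, 289.9 ,  12.  ]), array([519.36, -24.84,  12.  ])]
bottle [651.18 373.96 115.  ]
frac [-0.66 -2.56 -4.16]
```

```bash
cat >> h.py <<'E'
def to(x,y,z,n=5,yaw=None):
    """print per-row fraction to reach world TCP in n rows; jaw axis angle (tool y) and turn needed"""
    s=r.get_state();R=rot();d=np.array([x,y,z])-s['tool_pos']
    a=np.degrees(np.arctan2(R[1,1],R[0,1]))
    print('pos',s['tool_pos'],'jawang',round(a,2),'tilt',R[:,0],'d',d,'per-row x%d'%n,np.round(R.T@d/75/n,4),'F',s['ft_force'],'w',round(s['gripper_width'],1),'t',s['clock'])
E
python3 - <<'E'
from h import *
to(425,-140,260,8)
E
```

```text
pos [ 248.29 -490.19  249.45] jawang -63.13 tilt [-0.  0. -1.] d [176.71 350.19  10.55] per-row x8 [-0.02 -0.39 -0.53] F [-0.25 -0.58 -0.57] w 85.2 t 0.15
```

play_rows(commands=[0.1,0,0,-0.03,-0.5,-0.55,-1,0.1,0,0,-0.03,-0.5,-0.55,-1,0.1,0,0,0,-0.5,-0.4,-1,0.1,0,0,0,-0.5,-0.3,-1,0.1,0,0,0,-0.6,-0.2,-1], squeeze=30)

```text
clock: 0.78
tool_pos: [342.5, -257.2, 254.6]
ee_rot: [-49.4, 90.0, 127.3]
ft_force: [0.9, 0.4, -0.3]
gripper_width: 85.3
```

```bash
python3 - <<'E'
from h import *
to(425,-140,260,3)
E
```

```text
pos [ 342.55 -257.21  254.57] jawang -93.33 tilt [-0.  0. -1.] d [ 82.45 117.21   5.43] per-row x3 [-0.02 -0.54 -0.34] F [ 0.91  0.42 -0.33] w 85.3 t 0.775
```

play_rows(commands=[0,0,0,-0.02,-0.54,-0.34,-1,0,0,0,-0.02,-0.54,-0.34,-1,0,0,0,-0.02,-0.54,-0.34,-1,0,0,0,0,0,0,-1,0,0,0,0,0,0,-1])

```text
clock: 1.4
tool_pos: [424.6, -142.1, 258.9]
ee_rot: [27.6, 89.9, -155.5]
ft_force: [-1.3, -0.0, -0.1]
gripper_width: 85.6
```

```bash
cat >> h.py <<'E'
def look(f):
    W=r.camera_params('wrist'); im=snap('wrist',f); return W,im
E
python3 - <<'E'
from h import *
to(425,-140,260,3)
import pickle
W,im=look('w1.png'); pickle.dump(W,open('w1.pkl','wb'))
snap('scene','s1.png')
E
```

```text
pos [ 424.61 -142.13  258.92] jawang -93.15 tilt [-0. -0. -1.] d [0.39 2.13 1.08] per-row x3 [-0.   -0.01 -0.  ] F [-1.32 -0.03 -0.08] w 85.6 t 1.4
```

View pics/w1.png

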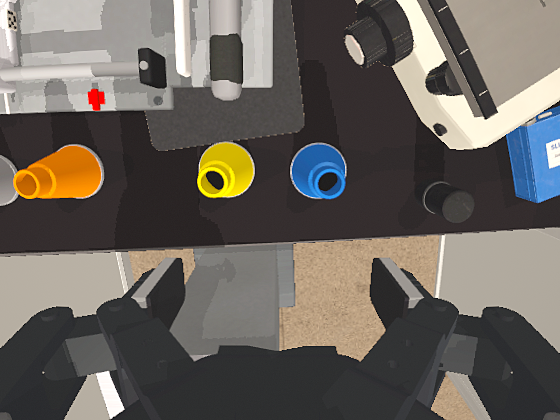

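View pics/s1.png

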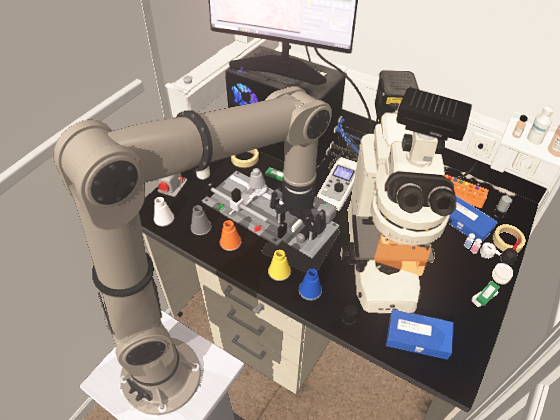

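```bash
python3 - <<'E'
from h import *
import pickle
W=pickle.load(open('w1.pkl','rb'));T=r.camera_params('top')
z=lambda u,v:(140+(u+.5)/3.2-.5,150+(v+.5)/3.2-.5)
for n,a,b in [('blue',(711,362),(326,182)),('yellow',(579,355),(212,181)),('orange',(353,347),(27,183))]:
    print(n,tri([(T,z(*a)),(W,b)]),onz(T,z(*a),90),onz(W,b,90))
print('bases', onz(W,(319,170),0),onz(W,(227,170),0))
im=cv2.imread('pics/w1.png'); cv2.imwrite('pics/w1z.png',cv2.resize(im[120:220,0:380],None,fx=2.1,fy=2.1,interpolation=cv2.INTER_CUBIC))
E
```

```text
blue [ 437.01 -189.82   90.39] [ 436.93 -190.62   90.  ] [ 437.07 -189.15   90.  ]
yellow [444.17 -80.99  88.59] [444.23 -80.73  90.  ] [444.23 -81.44  90.  ]
orange [453.78 107.69  87.83] [453.22 107.45  90.  ] [454.41 105.95  90.  ]
bases [ 435.69 -194.19    0.  ] [442.15 -81.62   0.  ]
```

View pics/w1z.png

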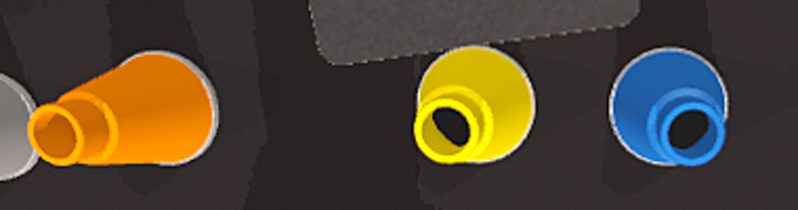

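```bash
python3 - <<'E'
from h import *
import pickle
W=pickle.load(open('w1.pkl','rb'));T=r.camera_params('top')
b=onz(W,(329.2,183.3),90);y=onz(W,(212.6,182.5),90)
print(b,y, onz(W,(319,170),0))
to(437,-191.5,118,4)
E
```

```text
[ 435.66 -192.17   90.  ] [442.76 -81.85  90.  ] [ 435.69 -194.19    0.  ]
pos [ 424.3  -143.    259.02] jawang -93.3 tilt [-0. -0. -1.] d [  12.7   -48.5  -141.02] per-row x4 [ 0.47  0.16 -0.05] F [-0.05  0.05  0.4 ] w 85.4 t 1.5
```

play_rows(commands=[0,0,0,0.4,0.2,-0.06,-0.2,0,0,0,0.4,0.2,-0.06,-0.2,0,0,0,0.4,0.2,-0.06,-0.2,0,0,0,0.4,0.06,0,-0.2,0,0,0,0,0,0,-0.2])

```text
clock: 2.12
tool_pos: [433.0, -192.7, 137.1]
ee_rot: [-14.1, 89.6, 162.5]
ft_force: [-0.0, -0.2, -0.2]
gripper_width: 51.3
```

```bash
python3 - <<'E'
from h import *
to(436,-192,88,2)
W,im=look('w2.png')
print(proj(W,[436,-192,90]))
E
```

```text
pos [ 432.96 -192.7   137.11] jawang -93.35 tilt [-0.01  0.   -1.  ] d [  3.04   0.7  -49.11] per-row x2 [ 0.33 -0.01 -0.02] F [-0.02 -0.22 -0.24] w 51.3 t 2.125
[276.01 239.1 ]
```

View pics/w2.png

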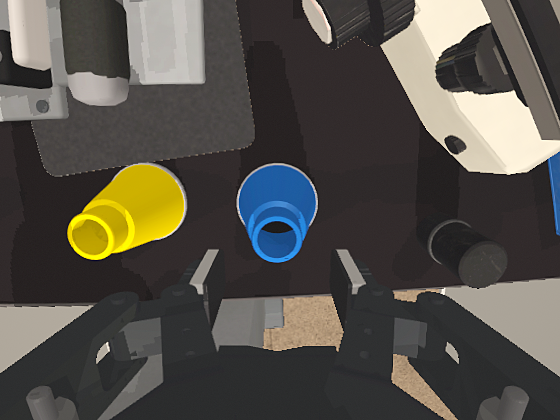

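play_rows(commands=[0,0,0,0.32,0,-0.015,-0.2,0,0,0,0.32,0,-0.015,-0.2,0,0,0,0,0,0,-0.2,0,0,0,0,0,0,0.6,0,0,0,0,0,0,0.6], squeeze=30)

```text
clock: 2.8
tool_pos: [439.6, -192.4, 93.2]
ee_rot: [157.7, 89.8, -25.5]
ft_force: [0.7, 1.2, 2.8]
gripper_width: 28.5
```

play_rows(commands=[0,0,0,0,0,0,0.6,0,0,0,0,0,0,0.6,0,0,0,-0.1,0,0,0.6,0,0,0,-0.4,0,0,0.6,0,0,0,-0.4,0,0,0.6])

```text
clock: 3.42
tool_pos: [437.6, -191.5, 159.4]
ee_rot: [-24.0, 89.9, 152.9]
ft_force: [0.8, -0.9, -1.7]
gripper_width: 28.4
```

```bash
python3 - <<'E'
from h import *
to(565,130,300,8)
W,im=look('w3.png')
E
```

```text
pos [ 437.57 -191.54  159.35] jawang -93.13 tilt [-0.  0. -1.] d [127.43 321.54 140.65] per-row x8 [-0.23 -0.55 -0.18] F [ 0.83 -0.94 -1.69] w 28.4 t 3.425
```

View pics/w3.png

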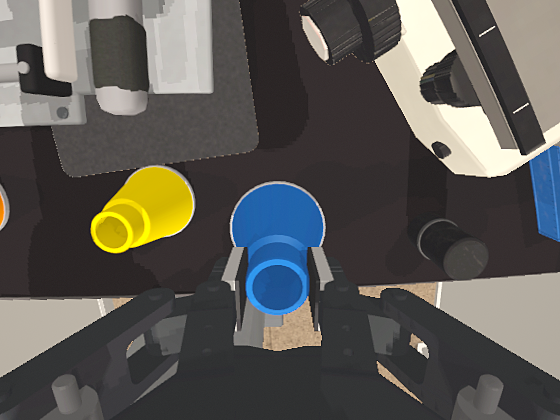

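```bash
python3 - <<'E'
from h import *
W=r.camera_params('wrist');s=r.get_state();R=rot()
for uv in [(277.5,287),(277,286)]:
    c,d=ray(W,uv); c=R.T@(c-s['tool_pos']);d=R.T@d
    print(c+d*(-c[2]/d[2]))
# mouth: rim ellipse left/right extremes (231,229),(325,229) -> range by width 67
for z in (64,67,70): print(z,[onz(W,u,z) for u in ((230,228),(325,228))])
E
```

```text
[-3.05  0.03  0.  ]
[-2.17 -0.19  0.  ]
64 [array([ 435.74, -157.01,   64.  ]), array([ 431.64, -228.28,   64.  ])]
67 [array([ 436.69, -157.53,   67.  ]), array([ 432.64, -227.85,   67.  ])]
70 [array([ 437.63, -158.06,   70.  ]), array([ 433.64, -227.42,   70.  ])]
```

play_rows(commands=[0,0,0,-0.7,-0.1,0,0.6,0,0,0,-0.7,-0.5,0,0.6,0,0,0,-0.4,-0.7,-0.1,0.6,0,0,0,0,-0.7,-0.3,0.6,0,0,0,0,-0.7,-0.3,0.6])

```text
clock: 4.1
tool_pos: [502.1, 7.6, 292.9]
ee_rot: [161.7, 89.9, -21.4]
ft_force: [0.9, -0.8, -1.8]
gripper_width: 28.5
```

```bash
python3 - <<'E'
from h import *
to(565,130,290,4)
E
```

```text
pos [502.12   7.64 292.88] jawang -93.19 tilt [ 0. -0. -1.] d [ 62.88 122.36  -2.88] per-row x4 [ 0.01 -0.42 -0.19] F [ 0.88 -0.75 -1.85] w 28.5 t 4.1
```

play_rows(commands=[0,0,0,0,-0.4,-0.18,0.6,0,0,0,0,-0.4,-0.18,0.6,0,0,0,0,-0.4,-0.18,0.6,0,0,0,0,-0.4,-0.18,0.6,0,0,0,0,0,0,0.6])

```text
clock: 4.72
tool_pos: [561.7, 126.8, 291.3]
ee_rot: [-52.3, 89.8, 124.9]
ft_force: [-0.8, -0.2, -0.6]
gripper_width: 29.1
```

```bash
python3 - <<'E'
from h import *
import pickle
to(620,157,290,1)
W,im=look('w4.png'); pickle.dump(W,open('w4.pkl','wb'))
E
```

```text
pos [561.72 126.77 291.29] jawang -92.82 tilt [-0.  0. -1.] d [58.28 30.23 -1.29] per-row x1 [ 0.02 -0.44 -0.76] F [-0.84 -0.22 -0.55] w 29.1 t 4.725
```

View pics/w4.png

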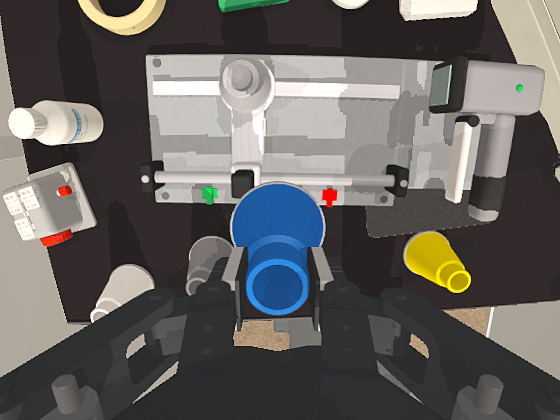

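```bash
python3 - <<'E'
from h import *
im=cv2.imread('pics/w4.png'); a=cv2.resize(im[45:215,130:345],None,fx=3.5,fy=3.5,interpolation=cv2.INTER_CUBIC)
cv2.imwrite('pics/w4z.png',a)
im=cv2.imread('pics/top0.png'); cv2.imwrite('pics/t0z.png',cv2.resize(im[160:250,180:310],None,fx=6,fy=6,interpolation=cv2.INTER_CUBIC))
E
```

```text
(no output)
```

View pics/w4z.png

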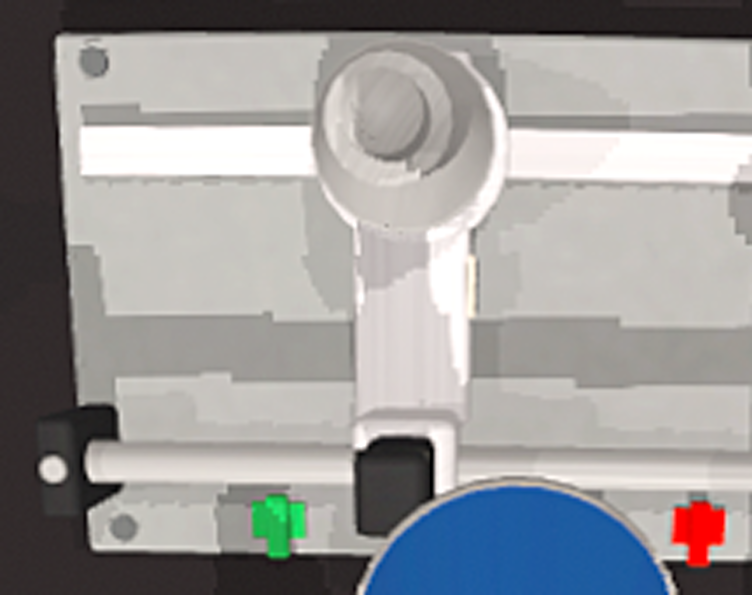

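View pics/t0z.png

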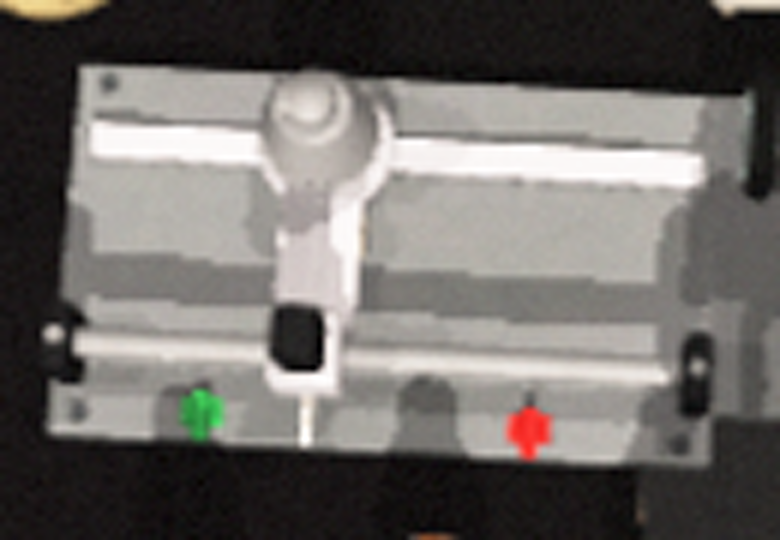

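```bash
python3 - <<'E'
from h import *
import pickle
W=pickle.load(open('w4.pkl','rb'));T=r.camera_params('top')
z=lambda u,v:(180+(u+.5)/6-.5,160+(v+.5)/6-.5)
w=lambda u,v:(130+(u+.5)/3.5-.5,45+(v+.5)/3.5-.5)
print('pin',tri([(T,z(309,98)),(W,w(388,110))]),onz(T,z(309,98),114),onz(W,w(388,110),114))
print('shoulder',onz(T,z(308,107),95),onz(W,w(389,117),95))
print('block top W',onz(W,w(396,460),100), 'T',onz(T,z(297,334),100))
print('pointer',onz(T,z(306,446),24))
print('marks W',onz(W,w(279,521),20),onz(W,w(698,527),20),'T',onz(T,z(202,412),20),onz(T,z(529,430),20))
print('corners W',onz(W,w(57,35),12),onz(W,w(95,550),12))
E
```

```text
pin [673.69 155.86 115.55] [674.11 157.33 114.  ] [673.95 154.72 114.  ]
shoulder [675.24 159.84  95.  ] [674.96 156.57  95.  ]
block top W [580.6  161.25 100.  ] T [568.26 163.19 100.  ]
pointer [528.51 167.01  24.  ]
marks W [548.04 215.97  20.  ] [537.9   61.61  20.  ] T [546.06 217.31  20.  ] [535.53  61.19  20.  ]
corners W [721.98 278.32  12.  ] [538.9  290.08  12.  ]
```

```bash
python3 - <<'E'
from h import *
to(674.3,155.5,240,4)
E
```

```text
pos [561.66 124.4  291.42] jawang -92.98 tilt [-0.  0. -1.] d [112.64  31.1  -51.42] per-row x4 [ 0.17 -0.12 -0.37] F [ 0.23 -0.96 -0.58] w 28.5 t 4.775
```

play_rows(commands=[0,0,0,0,-0.12,-0.37,0.6,0,0,0,0,-0.12,-0.37,0.6,0,0,0,0.3,-0.12,-0.37,0.6,0,0,0,0.37,-0.12,-0.37,0.6,0,0,0,0,0,0,0.6])

```text
clock: 5.4
tool_pos: [674.3, 150.7, 236.8]
ee_rot: [27.0, 89.5, -156.3]
ft_force: [-0.7, -0.0, -0.2]
gripper_width: 28.7
```

```bash
python3 - <<'E'
from h import *
to(674.3,155.5,160,4)
to(674.3,155.5,160,4)
W,im=look('w5.png')
to(674.3,155.5,160,4)
T=snap('top','t5.png')
to(674.3,155.5,160,4)
E
```

```text
pos [674.31 150.7  236.81] jawang -93.25 tilt [-0.01 -0.   -1.  ] d [ -0.01   4.8  -76.81] per-row x4 [ 0.26 -0.02 -0.  ] F [-0.66 -0.05 -0.23] w 28.7 t 5.4
pos [674.31 150.7  236.81] jawang -93.25 tilt [-0.01 -0.   -1.  ] d [ -0.01   4.8  -76.81] per-row x4 [ 0.26 -0.02 -0.  ] F [-0.66 -0.05 -0.23] w 28.7 t 5.4
pos [674.29 151.09 239.4 ] jawang -93.24 tilt [-0. -0. -1.] d [  0.01   4.41 -79.4 ] per-row x4 [ 0.26 -0.02 -0.  ] F [-0.1  -0.26 -1.12] w 28.6 t 5.45
pos [674.52 151.6  241.49] jawang -93.22 tilt [-0. -0. -1.] d [ -0.22   3.9  -81.49] per-row x4 [ 0.27 -0.01  0.  ] F [ 0.05 -0.73 -0.42] w 28.5 t 5.5
```

View pics/w5.png

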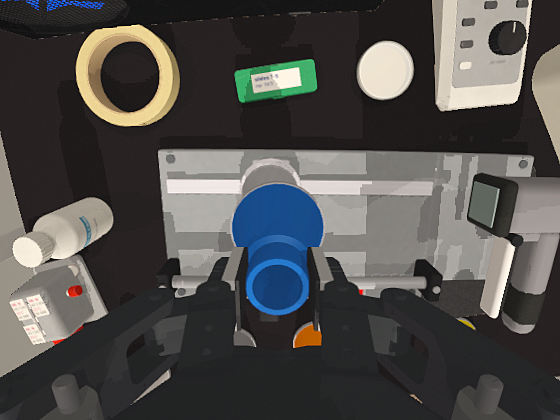

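play_rows(commands=[0,0,0,0.1,-0.055,0,0.6,0,0,0,0.3,0,0,0.6,0,0,0,0.3,0,0,0.6,0,0,0,0.3,0,0,0.6,0,0,0,0,0,0,0.6])

```text
clock: 6.12
tool_pos: [674.0, 156.7, 166.0]
ee_rot: [31.1, 89.9, -152.0]
ft_force: [-0.1, 0.8, -0.7]
gripper_width: 28.9
```

play_rows(commands=[0,0,0,0.05,0,0,0.6,0,0,0,0.05,0,0,0.6,0,0,0,0.05,0,0,0.6,0,0,0,0.03,0,0,0.6,0,0,0,0,0,0,0.6])

```text
clock: 6.75
tool_pos: [675.5, 157.2, 153.5]
ee_rot: [-167.6, 89.9, 9.3]
ft_force: [1.4, -0.3, 0.4]
gripper_width: 28.7
```

```bash
python3 - <<'E'
from h import *
to(674.3,155.5,138,4)
W,im=look('w6.png')
s=snap('scene','s6.png')
T=snap('top','t6.png')
im=cv2.imread('pics/s6.png'); cv2.imwrite('pics/s6z.png',cv2.resize(im[140:290,190:390],None,fx=4,fy=4,interpolation=cv2.INTER_CUBIC))
to(674.3,155.5,138,4)
E
```

```text
pos [675.52 157.18 153.5 ] jawang -93.14 tilt [ 0.  0. -1.] d [ -1.22  -1.68 -15.5 ] per-row x4 [0.05 0.01 0.  ] F [ 1.44 -0.31  0.44] w 28.7 t 6.75
pos [675.48 157.17 153.65] jawang -93.14 tilt [ 0.  0. -1.] d [ -1.18  -1.67 -15.65] per-row x4 [0.05 0.01 0.  ] F [ 1.06  0.49 -0.84] w 28.4 t 6.9
```

View pics/w6.png

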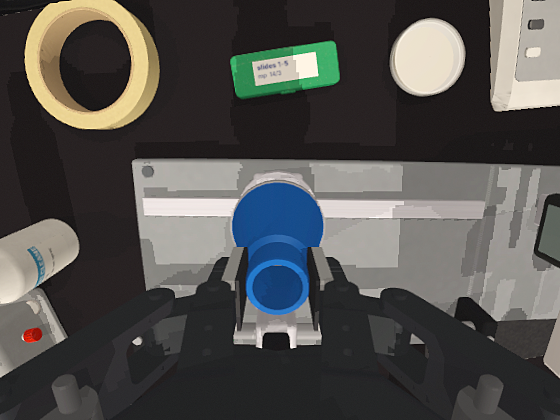

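View pics/s6z.png

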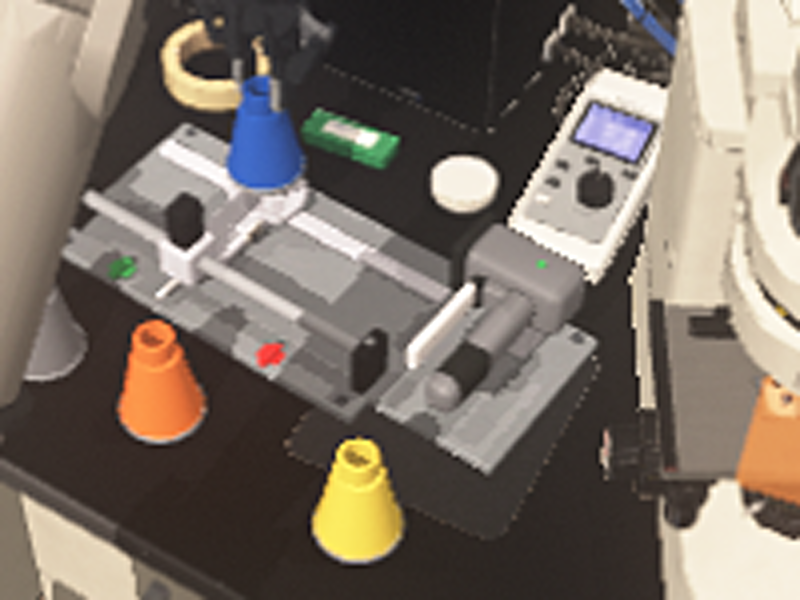

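play_rows(commands=[0,0,0,0.035,0,0,0.6,0,0,0,0.035,0,0,0.6,0,0,0,0.03,0,0,0.6,0,0,0,0.02,0,0,0.6,0,0,0,0.013,0,0,0.6])

```text
clock: 7.52
tool_pos: [675.8, 157.2, 143.9]
ee_rot: [-169.6, 89.9, 7.3]
ft_force: [2.7, 0.6, 2.2]
gripper_width: 28.7
```

play_rows(commands=[0,0,0,0.013,0,0,0.6,0,0,0,0.013,0,0,0.6,0,0,0,0,0,0,0.6,0,0,0,0,0,0,0.6,0,0,0,0,0,0,0.6])

```text
clock: 8.15
tool_pos: [675.6, 157.2, 141.8]
ee_rot: [-167.0, 89.9, 9.8]
ft_force: [4.8, 0.6, 4.8]
gripper_width: 28.7
```

```bash
python3 - <<'E'
from h import *
to(674.3,155.5,138,4)
s=snap('scene','s7.png')
im=cv2.imread('pics/s7.png'); cv2.imwrite('pics/s7z.png',cv2.resize(im[140:210,220:290],None,fx=8,fy=8,interpolation=cv2.INTER_CUBIC))
to(674.3,155.5,138,4)
E
```

```text
pos [675.62 157.19 141.83] jawang -93.14 tilt [ 0.  0. -1.] d [-1.32 -1.69 -3.83] per-row x4 [0.01 0.01 0.  ] F [4.82 0.58 4.77] w 28.7 t 8.15
pos [675.59 157.21 141.81] jawang -93.14 tilt [ 0.  0. -1.] d [-1.29 -1.71 -3.81] per-row x4 [0.01 0.01 0.  ] F [3.8  0.28 3.37] w 28.9 t 8.2
```

View pics/s7z.png

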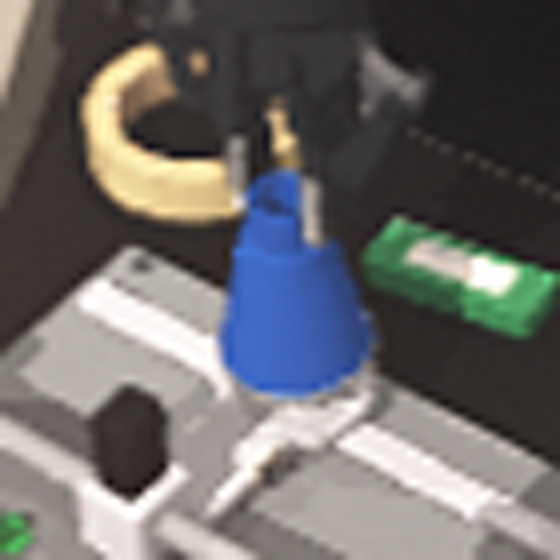

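play_rows(commands=[0,0,0,-0.007,0,-0.013,0.6,0,0,0,0,0,-0.013,0.6,0,0,0,0,0,0,0.6,0,0,0,0.007,0,0,0.6,0,0,0,0,0,0,0.6])

```text
clock: 8.82
tool_pos: [676.8, 157.1, 141.3]
ee_rot: [8.0, 90.0, -175.1]
ft_force: [2.2, 0.6, 2.9]
gripper_width: 29.0
```

play_rows(commands=[0,0,0,0,0,-0.012,0.6,0,0,0,0,0,-0.01,0.6,0,0,0,0.013,0,0,0.6,0,0,0,0,0,0,0.6,0,0,0,0,0,0,0.6])

```text
clock: 9.45
tool_pos: [678.3, 157.1, 140.4]
ee_rot: [7.0, 89.9, -176.1]
ft_force: [0.7, 0.9, 2.5]
gripper_width: 28.9
```

play_rows(commands=[0,0,0,0.01,0,-0.005,0.6,0,0,0,0.005,0,0,0.6,0,0,0,0,0,0,0.6,0,0,0,0,0,0,0.6,0,0,0,0,0,0,0.6])

```text
clock: 10.07
tool_pos: [678.8, 157.1, 139.4]
ee_rot: [0.7, 90.0, 177.6]
ft_force: [-1.3, -0.3, 3.3]
gripper_width: 28.5
```

```bash
python3 - <<'E'
from h import *
to(674.3,155.5,138,4)
W,im=look('w8.png')
s=r.get_state();R=rot();
to(674.3,155.5,138,4)
E
```

```text
pos [678.85 157.07 139.36] jawang -93.13 tilt [-0.  0. -1.] d [-4.55 -1.57 -1.36] per-row x4 [0.   0.01 0.01] F [-1.35 -0.34  3.33] w 28.5 t 10.075
pos [678.89 157.03 139.31] jawang -93.13 tilt [-0.  0. -1.] d [-4.59 -1.53 -1.31] per-row x4 [0.   0.01 0.01] F [-2.61  0.87  3.72] w 28.7 t 10.125
```

View pics/w8.png

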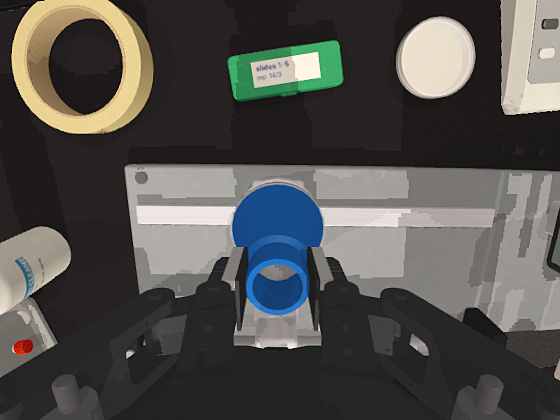

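play_rows(commands=[0,0,0,-0.013,0,0.007,0.6,0,0,0,-0.009,0,0,0.6,0,0,0,0,0,0,0.6,0,0,0,0,0,0,0.6,0,0,0,0,0,0,0.6])

```text
clock: 10.75
tool_pos: [678.6, 157.1, 140.9]
ee_rot: [-138.1, 90.0, 38.8]
ft_force: [1.0, 0.6, 1.8]
gripper_width: 28.6
```

play_rows(commands=[0,0,0,-0.01,0,0,0.6,0,0,0,0,0,0,0.6,0,0,0,0,0,0,0.1,0,0,0,0,0,0,-0.1,0,0,0,0,0,0,-0.1])

```text
clock: 11.38
tool_pos: [678.5, 156.7, 141.6]
ee_rot: [53.2, 90.0, -129.9]
ft_force: [-0.2, -0.6, -0.5]
gripper_width: 46.9
```

```bash
python3 - <<'E'
from h import *
to(674.3,155.5,138,4)
to(580,30,300,5)
W,im=look('w9.png')
E
```

```text
pos [678.49 156.7  141.59] jawang -93.15 tilt [-0. -0. -1.] d [-4.19 -1.2  -3.59] per-row x4 [0.01 0.   0.01] F [-0.25 -0.61 -0.49] w 46.9 t 11.375
pos [678.49 156.7  141.59] jawang -93.15 tilt [-0. -0. -1.] d [ -98.49 -126.7   158.41] per-row x5 [-0.42  0.35  0.24] F [-0.25 -0.61 -0.49] w 46.9 t 11.375
```

View pics/w9.png

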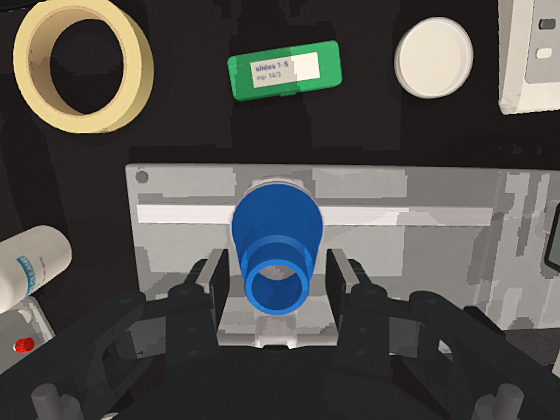

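play_rows(commands=[0,0,0,-0.3,0,0,-0.2,0,0,0,-0.6,0,0,-0.2,0,0,0,-0.6,0.2,0.3,-0.2,0,0,0,0,0.55,0.55,-0.2,0,0,0,0,0.55,0.55,-0.2])

```text
clock: 12.05
tool_pos: [567.7, 64.7, 255.1]
ee_rot: [178.7, 89.9, -4.4]
ft_force: [1.4, -0.8, 0.2]
gripper_width: 51.3
```

```bash
python3 - <<'E'
from h import *
to(440,-75,200,4)
E
```

```text
pos [567.69  64.69 255.07] jawang -93.09 tilt [ 0. -0. -1.] d [-127.69 -139.69  -55.07] per-row x4 [0.18 0.49 0.4 ] F [ 1.36 -0.76  0.2 ] w 51.3 t 12.05
```

play_rows(commands=[0,0,0,0.1,0.5,0.4,-0.2,0,0,0,0.1,0.5,0.4,-0.2,0,0,0,0.2,0.5,0.4,-0.2,0,0,0,0.3,0.48,0.35,-0.2,0,0,0,0,0,0,-0.2])

```text
clock: 12.68
tool_pos: [440.1, -80.1, 199.9]
ee_rot: [19.2, 89.6, -164.3]
ft_force: [0.9, 0.3, 0.1]
gripper_width: 51.3
```

```bash
python3 - <<'E'
from h import *
to(443,-82,92,4)
W,im=look('w10.png')
print(proj(W,[443,-82,90]))
to(443,-82,92,4)
E
```

```text
pos [440.07 -80.14 199.88] jawang -93.55 tilt [-0.01 -0.   -1.  ] d [   2.93   -1.86 -107.88] per-row x4 [ 0.36  0.   -0.01] F [0.88 0.35 0.08] w 51.3 t 12.675
[279.18 210.13]
pos [442.65 -77.93 201.21] jawang -93.35 tilt [-0. -0. -1.] d [   0.35   -4.07 -109.21] per-row x4 [ 0.36  0.01 -0.  ] F [1.14 0.24 0.54] w 51.1 t 12.725
```

View pics/w10.png

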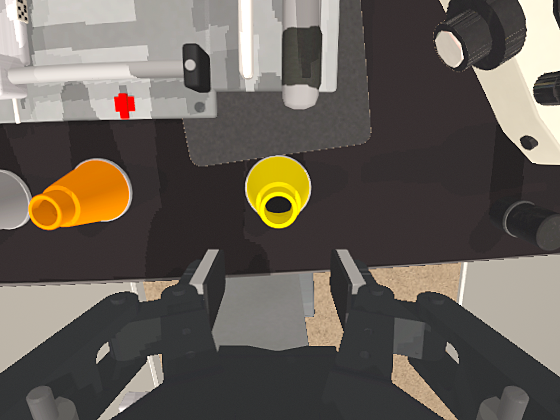

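play_rows(commands=[0,0,0,0.4,0.04,-0.01,-0.2,0,0,0,0.4,0,0,-0.2,0,0,0,0.4,0,0,-0.2,0,0,0,0.26,0,0,-0.2,0,0,0,0,0,0,-0.2])

```text
clock: 13.35
tool_pos: [444.9, -78.1, 91.6]
ee_rot: [-38.4, 89.9, 138.6]
ft_force: [0.5, -0.6, 0.4]
gripper_width: 51.1
```

```bash
python3 - <<'E'
from h import *
to(444,-82,90,1)
W,im=look('w11.png')
print(proj(W,[444,-82,90]))
to(444,-82,90,1)
E
```

```text
pos [444.93 -78.07  91.65] jawang -93.0 tilt [-0.  0. -1.] d [-0.93 -3.93 -1.65] per-row x1 [0.02 0.05 0.01] F [ 0.54 -0.62  0.35] w 51.1 t 13.35
[286.39 283.24]
pos [445.8  -78.4   92.63] jawang -93.02 tilt [ 0.  0. -1.] d [-1.8  -3.6  -2.63] per-row x1 [0.04 0.05 0.02] F [-0.09 -0.41  0.16] w 51.2 t 13.4
```

View pics/w11.png

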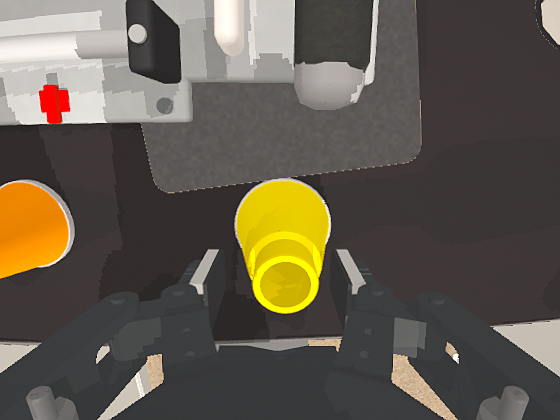

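play_rows(commands=[0,0,0,0.02,0.048,0,-0.2,0,0,0,0,0,0,-0.2,0,0,0,0,0,0,0.6,0,0,0,0,0,0,0.6,0,0,0,0,0,0,0.6])

```text
clock: 14.02
tool_pos: [445.1, -83.1, 91.2]
ee_rot: [172.1, 89.9, -11.0]
ft_force: [-0.5, 0.6, 2.6]
gripper_width: 28.7
```

play_rows(commands=[0,0,0,-0.1,0,0,0.6,0,0,0,-0.5,0,0,0.6,0,0,0,-0.7,-0.2,0,0.6,0,0,0,-0.7,-0.4,0,0.6,0,0,0,-0.3,-0.6,-0.2,0.6])

```text
clock: 14.65
tool_pos: [465.5, 5.1, 266.9]
ee_rot: [162.8, 89.7, -20.5]
ft_force: [0.7, 0.6, -1.1]
gripper_width: 28.6
```

```bash
python3 - <<'E'
from h import *
to(677,157,265,5)
E
```

```text
pos [465.47   5.14 266.9 ] jawang -93.39 tilt [ 0.01 -0.   -1.  ] d [211.53 151.86  -1.9 ] per-row x5 [ 0.01 -0.44 -0.54] F [ 0.67  0.65 -1.1 ] w 28.6 t 14.65
```

play_rows(commands=[0,0,0,0.01,-0.43,-0.52,0.6,0,0,0,0.01,-0.43,-0.52,0.6,0,0,0,0.01,-0.43,-0.52,0.6,0,0,0,0.01,-0.43,-0.52,0.6,0,0,0,0.01,-0.43,-0.52,0.6])

```text
clock: 15.28
tool_pos: [669.1, 156.6, 259.2]
ee_rot: [56.1, 89.9, -127.1]
ft_force: [1.3, 0.2, -0.6]
gripper_width: 28.4
```

play_rows(commands=[0,0,0,0,0,0,0.6,0,0,0,0,0,0,0.6,0,0,0,0,0,0,0.6,0,0,0,0,0,0,0.6,0,0,0,0,0,0,0.6])

```text
clock: 15.9
tool_pos: [667.8, 155.5, 260.4]
ee_rot: [164.1, 89.9, -19.1]
ft_force: [-0.3, -0.1, -1.4]
gripper_width: 28.8
```

```bash
python3 - <<'E'
from h import *
to(678.5,157,167,5)
W,im=look('w12.png')
E
```

```text
pos [667.82 155.48 260.41] jawang -93.18 tilt [ 0. -0. -1.] d [ 10.68   1.52 -93.41] per-row x5 [ 0.25 -0.01 -0.03] F [-0.27 -0.12 -1.44] w 28.8 t 15.9
```

View pics/w12.png

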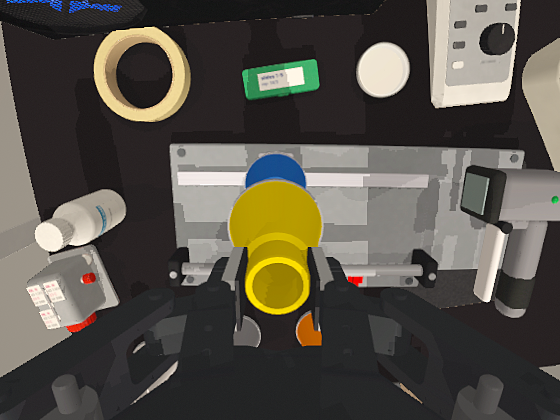

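play_rows(commands=[0,0,0,0,-0.03,-0.142,0.6,0,0,0,0.2,0,0,0.6,0,0,0,0.35,0,0,0.6,0,0,0,0.4,0,0,0.6,0,0,0,0.1,0,0,0.6])

```text
clock: 16.58
tool_pos: [676.5, 156.9, 177.0]
ee_rot: [22.1, 89.6, -161.0]
ft_force: [-0.0, 0.5, -0.4]
gripper_width: 28.5
```

play_rows(commands=[0,0,0,0,0,0,0.6,0,0,0,0,0,0,0.6,0,0,0,0.02,0,0,0.6,0,0,0,0.02,0,0,0.6,0,0,0,0,0,0,0.6])

```text
clock: 17.2
tool_pos: [678.8, 157.9, 177.8]
ee_rot: [174.4, 90.0, -8.7]
ft_force: [-0.2, -0.6, -0.4]
gripper_width: 28.9
```

play_rows(commands=[0,0,0,0.04,0.01,0,0.6,0,0,0,0.04,0,0,0.6,0,0,0,0.03,0,0,0.6,0,0,0,0,0,0,0.6,0,0,0,0,0,0,0.6])

```text
clock: 17.82
tool_pos: [678.4, 157.0, 169.4]
ee_rot: [25.3, 90.0, -157.8]
ft_force: [-1.4, -1.0, -0.1]
gripper_width: 28.7
```

play_rows(commands=[0,0,0,0.013,0,0,0.6,0,0,0,0.013,0,0,0.6,0,0,0,0,0,0,0.6,0,0,0,0,0,0,0.6,0,0,0,0,0,0,0.6])

```text
clock: 18.45
tool_pos: [678.7, 157.1, 167.6]
ee_rot: [73.6, 90.0, -109.5]
ft_force: [-1.8, -1.0, -0.0]
gripper_width: 28.8
```

play_rows(commands=[0,0,0,0.013,0,0.013,0.6,0,0,0,0.01,0,0,0.6,0,0,0,0,0,0,0.6,0,0,0,0,0,0,0.6,0,0,0,0,0,0,0.6])

```text
clock: 19.08
tool_pos: [677.8, 157.0, 165.8]
ee_rot: [108.3, 90.0, -74.8]
ft_force: [-0.8, -0.8, 0.5]
gripper_width: 29.0
```

play_rows(commands=[0,0,0,0.01,0,0.005,0.6,0,0,0,0,0,0,0.6,0,0,0,0,0,0,0.6,0,0,0,0,0,0,0.6,0,0,0,0,0,0,0.6])

```text
clock: 19.7
tool_pos: [677.5, 157.1, 165.1]
ee_rot: [128.2, 90.0, -54.9]
ft_force: [-0.1, 0.2, 0.4]
gripper_width: 28.8
```

play_rows(commands=[0,0,0,0.013,0,0,0.6,0,0,0,0,0,0,0.6,0,0,0,0,0,0,0.6,0,0,0,0,0,0,0.6,0,0,0,0,0,0,0.6])

```text
clock: 20.32
tool_pos: [677.4, 157.1, 164.1]
ee_rot: [68.0, 90.0, -115.1]
ft_force: [-0.4, -1.1, 0.7]
gripper_width: 28.8
```

play_rows(commands=[0,0,0,0.008,0,0,0.6,0,0,0,0,0,0,0.6,0,0,0,0,0,0,0.6,0,0,0,0,0,0,0.6,0,0,0,0,0,0,0.6])

```text
clock: 20.95
tool_pos: [677.4, 157.1, 163.6]
ee_rot: [133.9, 90.0, -49.2]
ft_force: [-0.8, -2.3, 1.5]
gripper_width: 28.7
```

```bash
python3 - <<'E'
from h import *
to(674.3,155.5,138,4)
for i in range(3):
    s=snap('scene','s9.png'); print(r.get_state()['ft_force'])
im=cv2.imread('pics/s9.png'); cv2.imwrite('pics/s9z.png',cv2.resize(im[130:210,210:290],None,fx=7,fy=7,interpolation=cv2.INTER_CUBIC))
E
```

```text
pos [677.45 157.12 163.57] jawang -93.14 tilt [ 0. -0. -1.] d [ -3.15  -1.62 -25.57] per-row x4 [0.09 0.01 0.01] F [-0.81 -2.35  1.45] w 28.7 t 20.95
[ 0.08 -1.49  1.87]
[-0.37 -1.49  0.32]
[-0.28 -2.85  1.85]
```

View pics/s9z.png

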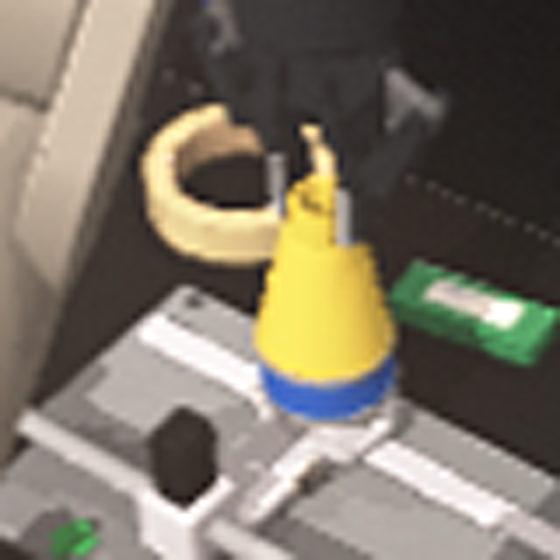

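play_rows(commands=[0,0,0,0,0.008,0,0.6,0,0,0,0,0,0,0.6,0,0,0,0,0,0,0.1,0,0,0,0,0,0,-0.15,0,0,0,0,0,0,-0.15])

```text
clock: 21.72
tool_pos: [677.4, 157.1, 163.4]
ee_rot: [-94.3, 90.0, 82.6]
ft_force: [0.1, 0.0, 0.1]
gripper_width: 49.0
```

```bash
python3 - <<'E'
from h import *
to(674.3,155.5,138,4)
W,im=look('w13.png')
E
```

```text
pos [677.36 157.11 163.43] jawang -93.11 tilt [ 0.  0. -1.] d [ -3.06  -1.61 -25.43] per-row x4 [0.08 0.01 0.01] F [0.11 0.04 0.08] w 49.0 t 21.725
```

View pics/w13.png

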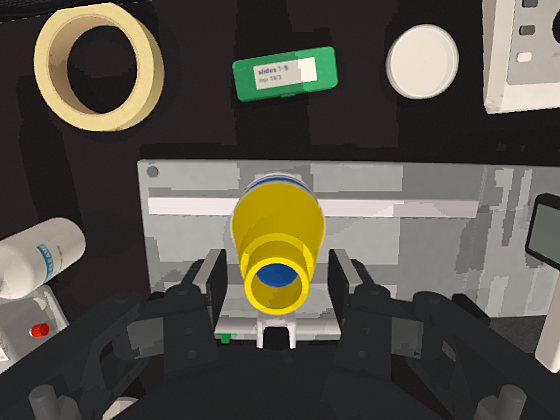

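play_rows(commands=[0,0,0,-0.3,0,0,-0.2,0,0,0,-0.6,0,0,-0.2,0,0,0,-0.4,0.1,0.3,-0.2,0,0,0,0,0.2,0.7,-0.2,0,0,0,0,0.2,0.7,-0.2])

```text
clock: 22.4
tool_pos: [547.0, 126.3, 261.5]
ee_rot: [-152.2, 89.9, 24.7]
ft_force: [0.3, 0.4, 0.7]
gripper_width: 51.2
```

```bash
python3 - <<'E'
from h import *
to(452,106,195,3)
E
```

```text
pos [547.   126.28 261.54] jawang -93.13 tilt [ 0.  0. -1.] d [-95.   -20.28 -66.54] per-row x3 [0.29 0.11 0.42] F [0.3  0.38 0.69] w 51.2 t 22.4
```

play_rows(commands=[0,0,0,0.2,0.1,0.42,-0.2,0,0,0,0.3,0.1,0.42,-0.2,0,0,0,0.38,0.1,0.38,-0.2,0,0,0,0,0,0,-0.2,0,0,0,0,0,0,-0.2])

```text
clock: 23.02
tool_pos: [456.8, 109.1, 196.1]
ee_rot: [-162.3, 89.8, 14.6]
ft_force: [0.1, 0.6, 0.0]
gripper_width: 51.3
```

```bash
python3 - <<'E'
from h import *
W,im=look('w14.png')
to(453,106.5,91,3)
print(proj(W,[453,106.5,90]))
E
```

```text
pos [457.49 109.31 196.47] jawang -93.14 tilt [ 0.  0. -1.] d [  -4.49   -2.81 -105.47] per-row x3 [0.47 0.01 0.02] F [0.44 0.43 0.1 ] w 50.8 t 23.075
[281.08 221.1 ]
```

View pics/w14.png

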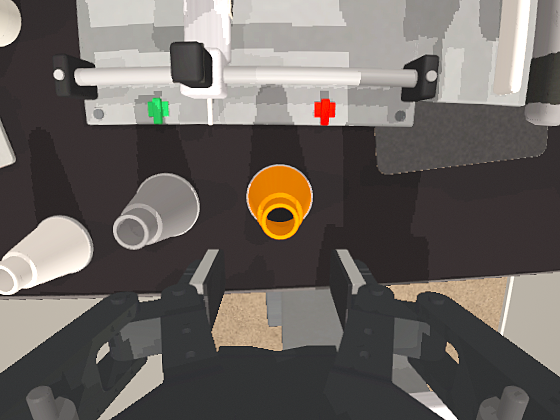

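play_rows(commands=[0,0,0,0.4,0.035,0.03,-0.2,0,0,0,0.4,0,0,-0.2,0,0,0,0.4,0,0,-0.2,0,0,0,0.21,0,0,-0.2,0,0,0,0,0,0,-0.2])

```text
clock: 23.7
tool_pos: [453.5, 106.4, 89.0]
ee_rot: [-25.2, 90.0, 151.6]
ft_force: [0.5, -0.7, 0.3]
gripper_width: 51.2
```

```bash
python3 - <<'E'
from h import *
W,im=look('w15.png')
to(455,106.5,91,1)
print(proj(W,[455,106.5,90]))
E
```

```text
pos [454.08 106.65  89.86] jawang -93.14 tilt [ 0.  0. -1.] d [ 0.92 -0.15  1.14] per-row x1 [-0.02  0.   -0.01] F [0.25 0.83 0.21] w 51.0 t 23.75
[277.12 281.64]
```

View pics/w15.png

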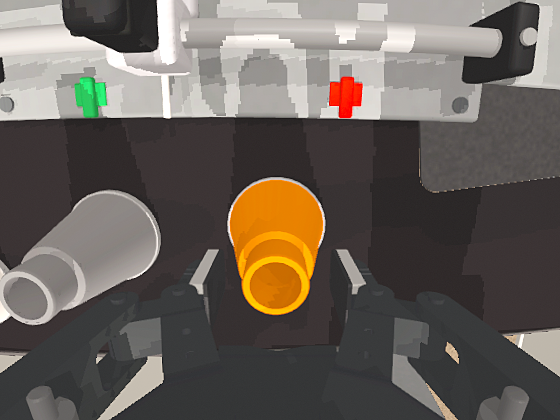

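play_rows(commands=[0,0,0,-0.01,-0.01,0,-0.2,0,0,0,0,0,0,-0.2,0,0,0,0,0,0,0.6,0,0,0,0,0,0,0.6,0,0,0,0,0,0,0.6])

```text
clock: 24.38
tool_pos: [453.5, 107.0, 90.5]
ee_rot: [-171.9, 89.9, 5.0]
ft_force: [-0.6, -0.4, 3.2]
gripper_width: 28.6
```

play_rows(commands=[0,0,0,-0.1,0,0,0.6,0,0,0,-0.5,0,0,0.6,0,0,0,-0.7,0,0,0.6,0,0,0,-0.7,0,-0.1,0.6,0,0,0,-0.6,-0.1,-0.4,0.6])

```text
clock: 25.0
tool_pos: [490.2, 112.3, 287.5]
ee_rot: [134.7, 89.9, -48.4]
ft_force: [1.2, 1.2, 0.1]
gripper_width: 28.7
```

```bash
python3 - <<'E'
from h import *
to(677.4,157,285,5)
E
```

```text
pos [490.15 112.26 287.5 ] jawang -93.13 tilt [ 0. -0. -1.] d [187.25  44.74  -2.5 ] per-row x5 [ 0.01 -0.15 -0.49] F [1.24 1.18 0.08] w 28.7 t 25.0
```

play_rows(commands=[0,0,0,0.01,-0.15,-0.5,0.6,0,0,0,0.01,-0.15,-0.5,0.6,0,0,0,0.01,-0.14,-0.5,0.6,0,0,0,0,-0.12,-0.5,0.6,0,0,0,0,-0.08,-0.45,0.6])

```text
clock: 25.62
tool_pos: [677.9, 150.4, 282.0]
ee_rot: [7.4, 89.9, -175.7]
ft_force: [0.2, 0.5, -0.1]
gripper_width: 28.4
```

play_rows(commands=[0,0,0,0,0,0,0.6,0,0,0,0,0,0,0.6,0,0,0,0,0,0,0.6,0,0,0,0,0,0,0.6,0,0,0,0,0,0,0.6])

```text
clock: 26.25
tool_pos: [676.7, 150.1, 283.4]
ee_rot: [170.6, 90.0, -12.5]
ft_force: [-1.0, -0.4, -0.6]
gripper_width: 28.6
```

```bash
python3 - <<'E'
from h import *
W,im=look('w16.png')
to(677.4,157,200,1)
E
```

```text
pos [676.78 150.1  283.28] jawang -93.14 tilt [ 0. -0. -1.] d [  0.62   6.9  -83.28] per-row x1 [ 1.11 -0.09 -0.  ] F [ 0.3   0.24 -0.57] w 29.1 t 26.3
```

View pics/w16.png

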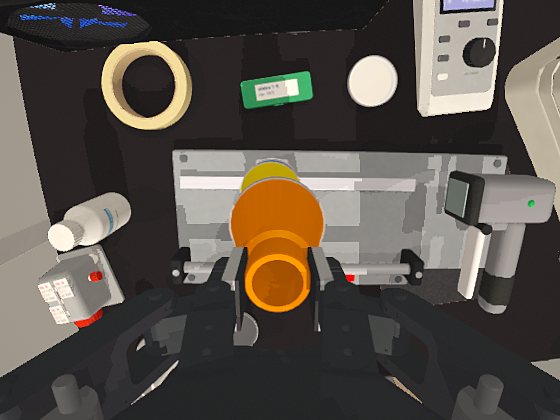

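play_rows(commands=[0,0,0,0,-0.092,-0.008,0.6,0,0,0,0.15,0,0,0.6,0,0,0,0.35,0,0,0.6,0,0,0,0.4,0,0,0.6,0,0,0,0.15,0,0,0.6])

```text
clock: 26.92
tool_pos: [676.5, 156.5, 200.6]
ee_rot: [22.3, 89.7, -160.8]
ft_force: [-0.0, -0.2, -0.8]
gripper_width: 28.7
```

play_rows(commands=[0,0,0,0,0,0,0.6,0,0,0,0,0,0,0.6,0,0,0,0.03,0,0,0.6,0,0,0,0,0,0,0.6,0,0,0,0,0,0,0.6])

```text
clock: 27.55
tool_pos: [678.1, 157.2, 202.1]
ee_rot: [-164.6, 90.0, 12.3]
ft_force: [0.1, 0.2, -1.4]
gripper_width: 28.7
```

play_rows(commands=[0,0,0,0.05,0,0.005,0.6,0,0,0,0.05,0,0,0.6,0,0,0,0.03,0,0,0.6,0,0,0,0.01,0,0,0.6,0,0,0,0,0,0,0.6])

```text
clock: 28.18
tool_pos: [677.3, 157.2, 191.2]
ee_rot: [3.5, 90.0, -179.6]
ft_force: [-1.1, 0.4, 0.9]
gripper_width: 29.0
```

play_rows(commands=[0,0,0,0.012,0,0,0.6,0,0,0,0.012,0,0,0.6,0,0,0,0,0,0,0.6,0,0,0,0,0,0,0.6,0,0,0,0,0,0,0.6])

```text
clock: 28.8
tool_pos: [677.5, 157.2, 189.5]
ee_rot: [-38.7, 90.0, 138.1]
ft_force: [-2.2, 0.0, 1.1]
gripper_width: 28.8
```

Nearly resting, with a small −x side force. I'll ease back in x and lower a little further.

play_rows(commands=[0,0,0,0.008,0,0.01,0.6,0,0,0,0.006,0,0,0.6,0,0,0,0,0,0,0.6,0,0,0,0,0,0,0.6,0,0,0,0,0,0,0.6])

```text
clock: 29.42
tool_pos: [676.9, 157.2, 188.4]
ee_rot: [17.0, 90.0, -166.2]
ft_force: [-1.3, 0.7, 0.3]
gripper_width: 28.8
```

```bash
python3 - <<'E'
from h import *
for i in range(3):
    s=snap('scene','s10.png'); print(r.get_state()['ft_force'])
im=cv2.imread('pics/s10.png'); cv2.imwrite('pics/s10z.png',cv2.resize(im[130:210,210:290],None,fx=7,fy=7,interpolation=cv2.INTER_CUBIC))
E
```

```text
[-1.64  0.21  0.52]
[-0.67  0.65  1.1 ]
[-0.98 -0.4   0.08]
```

View pics/s10z.png

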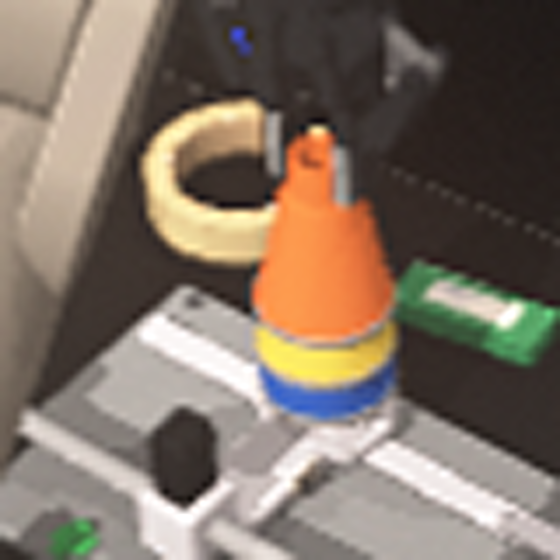

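play_rows(commands=[0,0,0,0.013,0,0.006,0.6,0,0,0,0,0,0,0.6,0,0,0,0,0,0,0.6,0,0,0,0,0,0,0.6,0,0,0,0,0,0,0.6])

```text
clock: 30.2
tool_pos: [676.4, 157.2, 187.4]
ee_rot: [78.1, 90.0, -105.1]
ft_force: [-0.7, 0.1, 0.5]
gripper_width: 28.8
```

play_rows(commands=[0,0,0,0.01,0,0,0.6,0,0,0,0,0,0,0.6,0,0,0,0,0,0,0.6,0,0,0,0,0,0,0.6,0,0,0,0,0,0,0.6])

```text
clock: 30.82
tool_pos: [676.4, 157.2, 186.7]
ee_rot: [-176.3, 90.0, 0.6]
ft_force: [-0.6, 0.1, 0.1]
gripper_width: 29.0
```

```bash
python3 - <<'E'
from h import *
for i in range(3):
    s=snap('scene','s11.png'); print(r.get_state()['ft_force'])
im=cv2.imread('pics/s11.png'); cv2.imwrite('pics/s11z.png',cv2.resize(im[130:210,210:290],None,fx=7,fy=7,interpolation=cv2.INTER_CUBIC))
E
```

```text
[-1.55 -0.21 -0.11]
[0.08 0.47 1.06]
[0.09 0.39 1.02]
```

View pics/s11z.png

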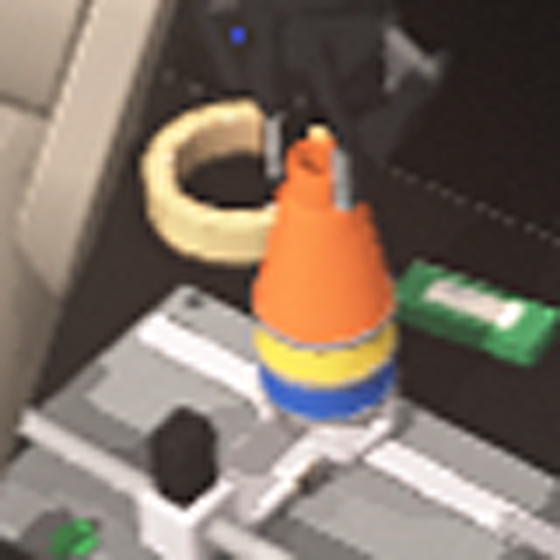

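play_rows(commands=[0,0,0,0.013,0,0,0.6,0,0,0,0.007,0,0,0.6,0,0,0,0,0,0,0.6,0,0,0,0,0,0,0.6,0,0,0,0,0,0,0.6])

```text
clock: 31.6
tool_pos: [676.5, 157.2, 185.3]
ee_rot: [-170.2, 90.0, 6.7]
ft_force: [-1.7, 0.2, 2.5]
gripper_width: 28.9
```

```bash
python3 - <<'E'
from h import *
print(r.get_state()['tool_pos'])
for i in range(3):
    W,s=look('w17.png'); print(r.get_state()['ft_force'])
E
```

```text
[676.47 157.21 185.32]
[-1.    1.11  2.28]
[-0.73  0.64  2.04]
[-0.96  0.16  1.49]
```

View pics/w17.png

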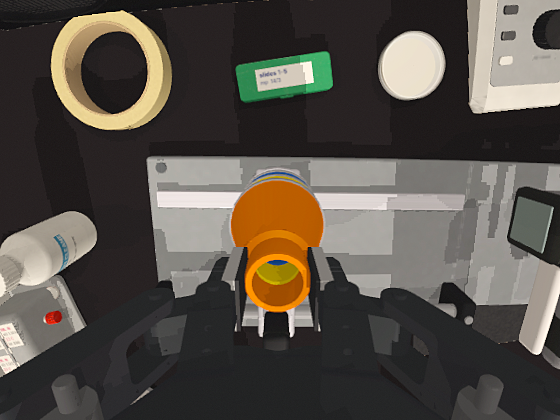

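play_rows(commands=[0,0,0,-0.007,0,0.008,0.6,0,0,0,0,0,0,0.6,0,0,0,0,0,0,0.1,0,0,0,0,0,0,-0.15,0,0,0,0,0,0,-0.15])

```text
clock: 32.38
tool_pos: [675.8, 157.1, 185.4]
ee_rot: [51.5, 90.0, -131.6]
ft_force: [-0.3, 0.7, -0.5]
gripper_width: 49.1
```

```bash
python3 - <<'E'
from h import *
print(r.get_state()['tool_pos'])
W,s=look('w18.png'); print(r.get_state()['ft_force'])
s=snap('scene','s12.png')
im=cv2.imread('pics/s12.png'); cv2.imwrite('pics/s12z.png',cv2.resize(im[130:210,210:290],None,fx=7,fy=7,interpolation=cv2.INTER_CUBIC))
E
```

```text
[675.82 157.06 185.43]
[-0.34  0.05 -1.  ]
```

View pics/s12z.png

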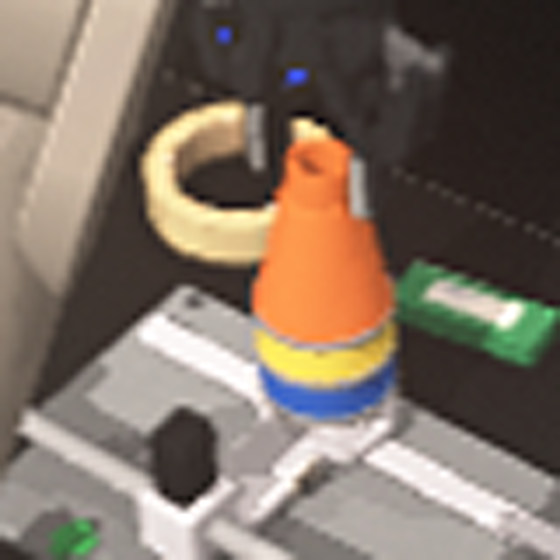

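View pics/w18.png

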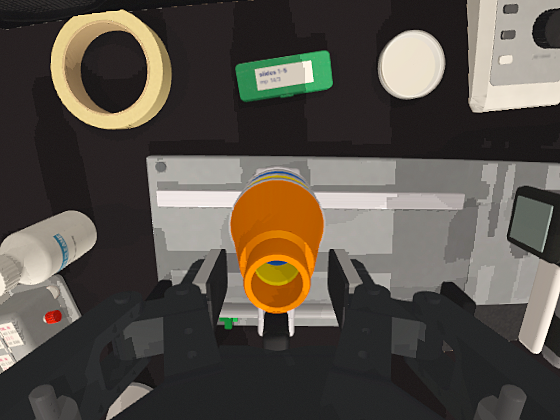

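play_rows(commands=[0,0,0,-0.3,0,0,-0.2,0,0,0,-0.6,0,0,-0.2,0,0,0,-0.4,0,0.3,-0.2,0,0,0,0,-0.15,0.7,-0.2,0,0,0,0,-0.2,0.7,-0.2])

```text
clock: 33.1
tool_pos: [549.0, 190.6, 283.8]
ee_rot: [-152.1, 89.9, 24.7]
ft_force: [0.6, 0.3, 0.6]
gripper_width: 51.2
```

```bash
python3 - <<'E'
from h import *
T=r.camera_params('top')
z=lambda u,v:(140+(u+.5)/3.2-.5,150+(v+.5)/3.2-.5)
print(onz(T,z(213,350),90),onz(T,z(60,400),90))
to(450,208,195,3)
E
```

```text
[452.05 224.17  90.  ] [411.99 350.5   90.  ]
pos [549.04 190.57 283.77] jawang -93.22 tilt [ 0.  0. -1.] d [-99.04  17.43 -88.77] per-row x3 [ 0.39 -0.05  0.44] F [0.56 0.35 0.59] w 51.2 t 33.1
```

play_rows(commands=[0,0,0,0.3,-0.1,0.43,-0.2,0,0,0,0.4,-0.1,0.43,-0.2,0,0,0,0.45,-0.1,0.4,-0.2,0,0,0,0,0,0,-0.2,0,0,0,0,0,0,-0.2])

```text
clock: 33.72
tool_pos: [458.3, 218.1, 198.0]
ee_rot: [-163.6, 89.8, 13.2]
ft_force: [-0.0, -0.2, -0.0]
gripper_width: 51.0
```

```bash
python3 - <<'E'
from h import *
W,im=look('w19.png')
to(452,223,91,3)
print(proj(W,[452,223,90]))
E
```

```text
pos [459.03 218.14 198.47] jawang -93.22 tilt [ 0.  0. -1.] d [  -7.03    4.86 -107.47] per-row x3 [ 0.48 -0.02  0.03] F [-0.97  0.51  0.81] w 51.2 t 33.775
[271.5  223.89]
```

View pics/w19.png

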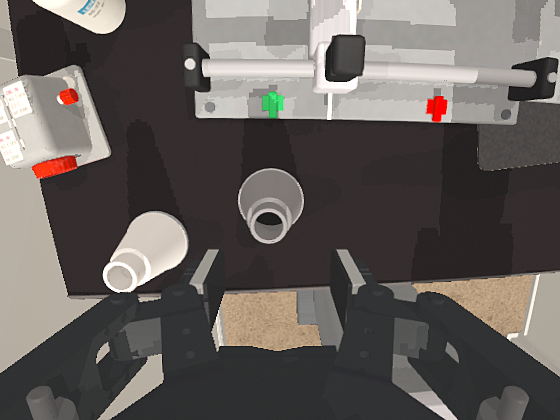

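play_rows(commands=[0,0,0,0.4,-0.08,0.085,-0.2,0,0,0,0.4,0,0,-0.2,0,0,0,0.4,0,0,-0.2,0,0,0,0.23,0,0,-0.2,0,0,0,0,0,0,-0.2])

```text
clock: 34.4
tool_pos: [451.3, 224.0, 89.3]
ee_rot: [18.9, 89.9, -164.3]
ft_force: [0.0, 0.2, -0.6]
gripper_width: 51.4
```

```bash
python3 - <<'E'
from h import *
W,im=look('w20.png')
to(453,224.5,91,1)
print(proj(W,[453,224.5,90]))
E
```

```text
pos [451.86 224.58  90.29] jawang -93.18 tilt [ 0.  0. -1.] d [ 1.14 -0.08  0.71] per-row x1 [-0.01  0.   -0.02] F [0.09 0.55 0.48] w 51.2 t 34.45
[276.2  280.99]
```

View pics/w20.png

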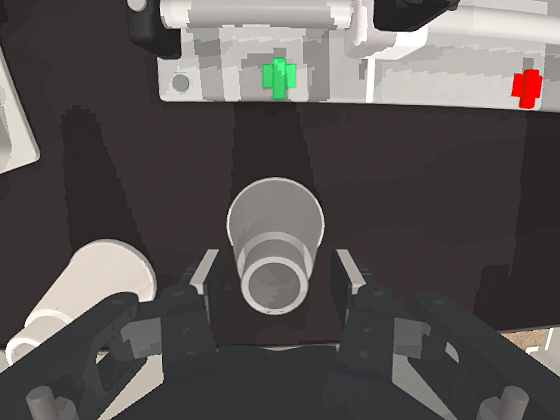

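play_rows(commands=[0,0,0,-0.01,-0.01,0,-0.2,0,0,0,0,0,0,-0.2,0,0,0,0,0,0,0.6,0,0,0,0,0,0,0.6,0,0,0,0,0,0,0.6])

```text
clock: 35.08
tool_pos: [451.2, 225.3, 91.0]
ee_rot: [-161.2, 89.9, 15.6]
ft_force: [-0.4, 0.3, 4.4]
gripper_width: 29.0
```

play_rows(commands=[0,0,0,-0.1,0,0,0.6,0,0,0,-0.5,0,0,0.6,0,0,0,-0.7,0,0,0.6,0,0,0,-0.75,0,-0.1,0.6,0,0,0,-0.75,0.1,-0.3,0.6])

```text
clock: 35.7
tool_pos: [478.9, 217.1, 302.5]
ee_rot: [-38.1, 90.0, 139.0]
ft_force: [0.9, 0.5, -1.1]
gripper_width: 28.8
```

```bash
python3 - <<'E'
from h import *
to(676.5,157,300,5)
E
```

```text
pos [478.93 217.09 302.51] jawang -92.93 tilt [-0.  0. -1.] d [197.57 -60.09  -2.51] per-row x5 [ 0.01  0.13 -0.53] F [ 0.95  0.46 -1.07] w 28.8 t 35.7
```

play_rows(commands=[0,0,0,0,0.13,-0.53,0.6,0,0,0,0,0.13,-0.53,0.6,0,0,0,0,0.13,-0.53,0.6,0,0,0,0,0.11,-0.53,0.6,0,0,0,0,0.08,-0.48,0.6])

```text
clock: 36.33
tool_pos: [673.8, 160.8, 299.9]
ee_rot: [36.3, 89.9, -146.8]
ft_force: [0.0, -0.5, -0.2]
gripper_width: 28.7
```

play_rows(commands=[0,0,0,0,0,0,0.6,0,0,0,0,0,0,0.6,0,0,0,0,0,0,0.6,0,0,0,0,0,0,0.6,0,0,0,0,0,0,0.6])

```text
clock: 36.95
tool_pos: [672.3, 162.1, 301.1]
ee_rot: [177.2, 90.0, -5.9]
ft_force: [0.3, 0.1, -0.3]
gripper_width: 28.3
```

```bash
python3 - <<'E'
from h import *
W,im=look('w21.png')
to(676.5,157,225,1)
E
```

```text
pos [672.42 161.99 300.95] jawang -93.12 tilt [ 0. -0. -1.] d [  4.08  -4.99 -75.95] per-row x1 [ 1.01  0.06 -0.06] F [ 0.49  0.57 -0.66] w 28.7 t 37.0
```

View pics/w21.png

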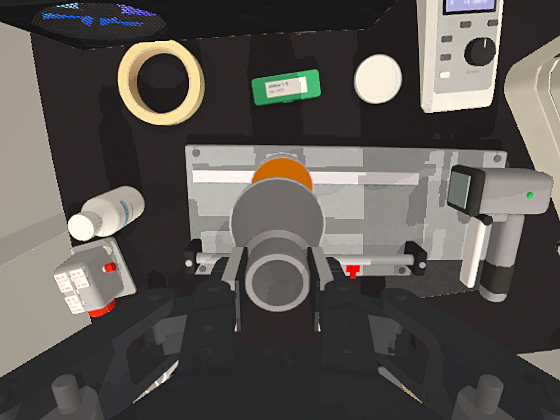

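play_rows(commands=[0,0,0,0,0.063,-0.058,0.6,0,0,0,0.15,0,0,0.6,0,0,0,0.35,0,0,0.6,0,0,0,0.4,0,0,0.6,0,0,0,0.13,0,0,0.6])

```text
clock: 37.62
tool_pos: [675.4, 156.1, 219.8]
ee_rot: [22.1, 89.7, -161.0]
ft_force: [0.5, 0.7, -0.9]
gripper_width: 28.8
```

play_rows(commands=[0,0,0,0,0,0,0.6,0,0,0,0,0,0,0.6,0,0,0,0.03,0,0,0.6,0,0,0,0,0,0,0.6,0,0,0,0,0,0,0.6])

```text
clock: 38.25
tool_pos: [676.8, 157.0, 221.2]
ee_rot: [-169.1, 90.0, 7.8]
ft_force: [-0.4, 0.2, 0.5]
gripper_width: 28.8
```

play_rows(commands=[0,0,0,0.04,0,0.004,0.6,0,0,0,0.04,0,0,0.6,0,0,0,0.02,0,0,0.6,0,0,0,0.01,0,0,0.6,0,0,0,0,0,0,0.6])

```text
clock: 38.88
tool_pos: [676.4, 157.1, 212.7]
ee_rot: [-23.9, 90.0, 153.0]
ft_force: [-0.4, -0.5, -0.3]
gripper_width: 28.9
```

play_rows(commands=[0,0,0,0.013,0,0,0.6,0,0,0,0.013,0,0,0.6,0,0,0,0,0,0,0.6,0,0,0,0,0,0,0.6,0,0,0,0,0,0,0.6])

```text
clock: 39.5
tool_pos: [676.5, 157.1, 210.9]
ee_rot: [-144.9, 90.0, 31.9]
ft_force: [-0.1, 0.1, 0.8]
gripper_width: 28.9
```

```bash
cat > f.py <<'E'
from h import *
import sys
print(r.get_state()['tool_pos'])
F=[r.get_state()['ft_force']]
for i in range(3):
    s=snap('scene',sys.argv[1]); F.append(r.get_state()['ft_force'])
print(np.mean(F,0))
im=cv2.imread('pics/'+sys.argv[1]); cv2.imwrite('pics/z'+sys.argv[1],cv2.resize(im[110:210,200:300],None,fx=6,fy=6,interpolation=cv2.INTER_CUBIC))
E
python3 f.py s13.png
```

```text
[676.52 157.06 210.94]
[-0.52  0.45  0.47]
```

View pics/zs13.png

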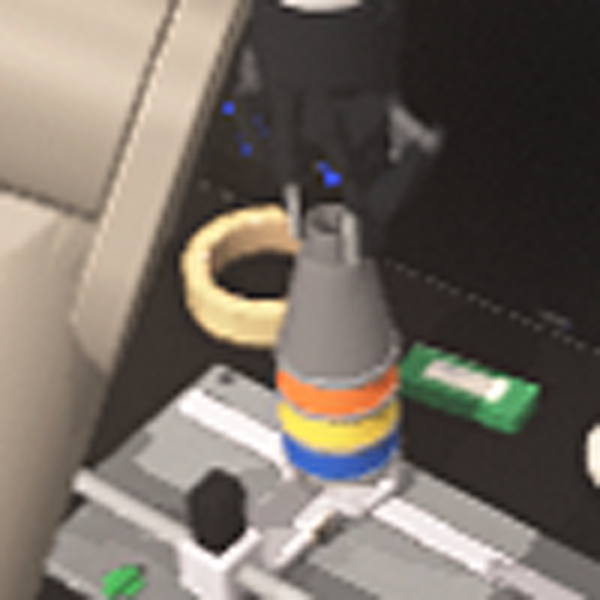

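play_rows(commands=[0,0,0,0.016,0,0,0.6,0,0,0,0,0,0,0.6,0,0,0,0,0,0,0.6,0,0,0,0,0,0,0.6,0,0,0,0,0,0,0.6])

```text
clock: 40.28
tool_pos: [676.5, 157.0, 209.7]
ee_rot: [-171.3, 90.0, 5.6]
ft_force: [-0.4, -0.2, 2.0]
gripper_width: 28.4
```

```bash
python3 f.py s14.png
```

```text
[676.53 156.98 209.65]
[-0.13  0.46  1.67]
```

play_rows(commands=[0,0,0,-0.007,0,0,0.6,0,0,0,0,0,0,0.6,0,0,0,0,0,0,0.1,0,0,0,0,0,0,-0.15,0,0,0,0,0,0,-0.15])

```text
clock: 41.05
tool_pos: [676.4, 156.7, 209.8]
ee_rot: [55.5, 90.0, -127.7]
ft_force: [-0.3, 0.4, -0.0]
gripper_width: 49.1
```

play_rows(commands=[0,0,0,-0.3,0,0,-0.2,0,0,0,-0.6,0,0,-0.2,0,0,0,-0.5,0,0.2,-0.2,0,0,0,0,-0.3,0.6,-0.2,0,0,0,0,-0.4,0.6,-0.2])

```text
clock: 41.68
tool_pos: [574.1, 215.0, 315.7]
ee_rot: [-162.1, 89.9, 14.6]
ft_force: [1.4, 0.5, -0.1]
gripper_width: 51.6
```

```bash
python3 - <<'E'
from h import *
to(425,325,220,4)
to(425,325,220,4)
s=snap('scene','s15.png')
im=cv2.imread('pics/s15.png'); cv2.imwrite('pics/zs15.png',cv2.resize(im[110:260,130:300],None,fx=4,fy=4,interpolation=cv2.INTER_CUBIC))
snap('top','t15.png')
im=cv2.imread('pics/t15.png'); cv2.imwrite('pics/zt15.png',cv2.resize(im[150:300,140:390],None,fx=3.2,fy=3.2,interpolation=cv2.INTER_CUBIC))
E
```

```text
pos [574.13 214.96 315.74] jawang -93.29 tilt [ 0.  0. -1.] d [-149.13  110.04  -95.74] per-row x4 [ 0.32 -0.34  0.52] F [ 1.35  0.47 -0.07] w 51.6 t 41.675
pos [574.13 214.96 315.74] jawang -93.29 tilt [ 0.  0. -1.] d [-149.13  110.04  -95.74] per-row x4 [ 0.32 -0.34  0.52] F [ 1.35  0.47 -0.07] w 51.6 t 41.675
```

View pics/zs15.png

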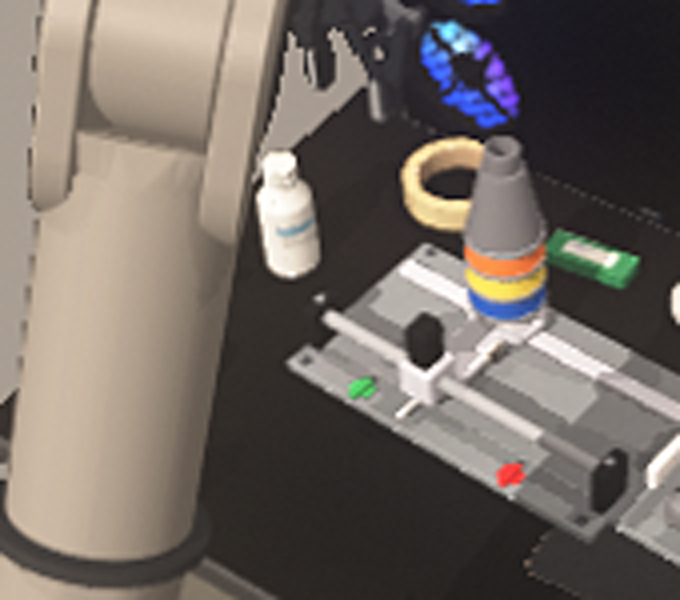

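View pics/zt15.png

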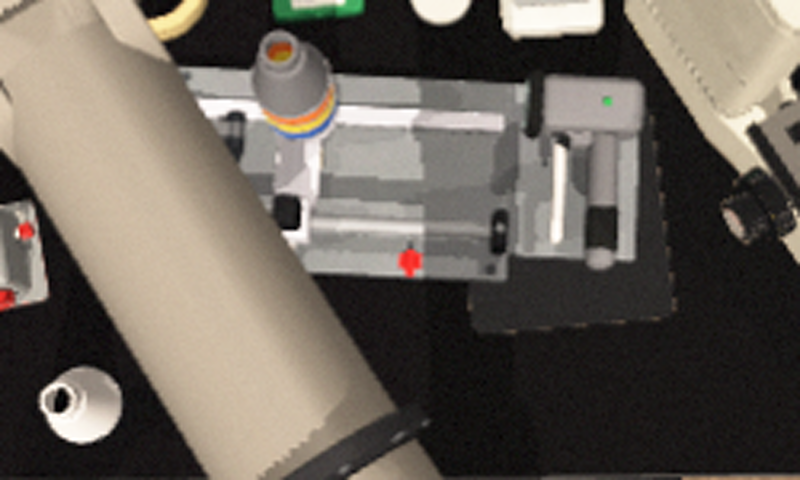

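play_rows(commands=[0,0,0,0.3,-0.4,0.5,-0.2,0,0,0,0.35,-0.4,0.5,-0.2,0,0,0,0.4,-0.4,0.5,-0.2,0,0,0,0.4,-0.35,0.4,-0.2,0,0,0,0,0,0,-0.2])

```text
clock: 42.4
tool_pos: [433.4, 341.2, 204.2]
ee_rot: [18.3, 89.7, -164.3]
ft_force: [0.2, 0.4, -0.8]
gripper_width: 50.9
```

play_rows(commands=[0,0,0,0,0,0,-0.2,0,0,0,0,0,0,-0.2,0,0,0,0,0,0,-0.2,0,0,0,0,0,0,-0.2,0,0,0,0,0,0,-0.2])

```text
clock: 43.02
tool_pos: [438.8, 338.9, 206.4]
ee_rot: [-144.3, 90.0, 32.6]
ft_force: [-0.4, 0.1, 0.3]
gripper_width: 51.4
```

```bash
python3 - <<'E'
from h import *
W,im=look('w22.png')
to(413,350,91,1)
print(proj(W,[413,350,90]))
E
```

```text
pos [438.72 338.87 206.4 ] jawang -93.15 tilt [ 0.  0. -1.] d [ -25.72   11.13 -115.4 ] per-row x1 [ 1.54 -0.13  0.35] F [-0.23  0.82 -0.42] w 50.9 t 43.075
[265.51 243.58]
```

View pics/w22.png

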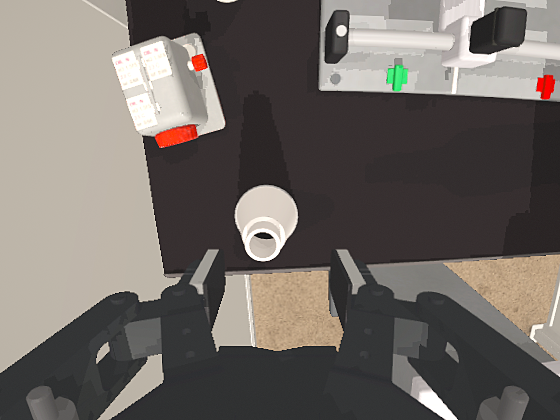

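play_rows(commands=[0,0,0,0.1,-0.144,0.33,-0.2,0,0,0,0.45,0,0,-0.2,0,0,0,0.5,0,0,-0.2,0,0,0,0.48,0,0,-0.2,0,0,0,0,0,0,-0.2])

```text
clock: 43.7
tool_pos: [412.6, 349.1, 88.9]
ee_rot: [43.8, 89.6, -139.3]
ft_force: [-0.4, -0.6, 0.3]
gripper_width: 51.3
```

```bash
python3 - <<'E'
from h import *
W,im=look('w23.png')
to(414.7,351,91,1)
print(proj(W,[414.7,351,90]))
E
```

```text
pos [413.9  350.64  91.03] jawang -93.12 tilt [-0. -0. -1.] d [ 0.8   0.36 -0.03] per-row x1 [ 0.   -0.01 -0.01] F [0.83 0.54 1.01] w 51.4 t 43.75
[272.81 280.8 ]
```

View pics/w23.png

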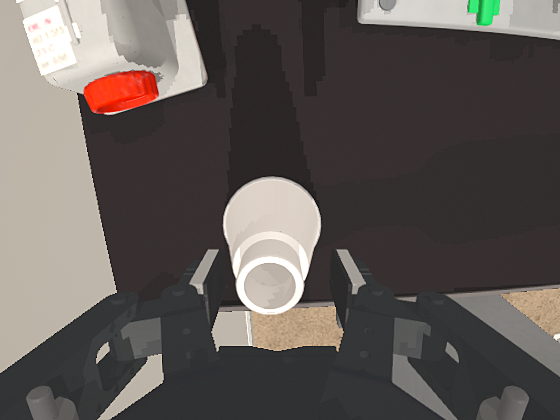

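play_rows(commands=[0,0,0,0,-0.018,0,-0.2,0,0,0,0,0,0,-0.2,0,0,0,0,0,0,0.6,0,0,0,0,0,0,0.6,0,0,0,0,0,0,0.6])

```text
clock: 44.38
tool_pos: [415.0, 352.8, 92.5]
ee_rot: [-149.2, 89.9, 27.7]
ft_force: [0.9, -0.1, 4.5]
gripper_width: 28.9
```

play_rows(commands=[0,0,0,-0.1,0,0,0.6,0,0,0,-0.6,0,0,0.6,0,0,0,-0.8,0,0,0.6,0,0,0,-0.8,0,-0.2,0.6,0,0,0,-0.8,0.3,-0.3,0.6])

```text
clock: 45.0
tool_pos: [447.8, 331.5, 321.6]
ee_rot: [-83.8, 89.9, 93.3]
ft_force: [0.8, 0.1, -1.3]
gripper_width: 28.8
```

```bash
python3 - <<'E'
from h import *
to(676.5,157,325,6)
E
```

```text
pos [447.76 331.54 321.64] jawang -92.85 tilt [-0.  0. -1.] d [ 228.74 -174.54    3.36] per-row x6 [-0.01  0.36 -0.53] F [ 0.82  0.1  -1.31] w 28.8 t 45.0
```

play_rows(commands=[0,0,0,-0.02,0.36,-0.52,0.6,0,0,0,-0.01,0.36,-0.52,0.6,0,0,0,-0.01,0.36,-0.52,0.6,0,0,0,-0.01,0.36,-0.52,0.6,0,0,0,-0.01,0.34,-0.5,0.6])

```text
clock: 45.62
tool_pos: [635.9, 184.6, 323.4]
ee_rot: [22.8, 89.9, -160.4]
ft_force: [0.3, 0.2, 0.8]
gripper_width: 28.6
```

play_rows(commands=[0,0,0,0,0.2,-0.4,0.6,0,0,0,0,0,0,0.6,0,0,0,0,0,0,0.6,0,0,0,0,0,0,0.6,0,0,0,0,0,0,0.6])

```text
clock: 46.25
tool_pos: [663.3, 170.4, 324.5]
ee_rot: [-140.0, 90.0, 36.9]
ft_force: [-0.1, 0.8, -0.9]
gripper_width: 28.6
```

```bash
python3 - <<'E'
from h import *
W,im=look('w24.png')
to(676.5,157,245,1)
E
```

```text
pos [663.5  170.11 324.35] jawang -93.05 tilt [ 0.  0. -1.] d [ 13.   -13.11 -79.35] per-row x1 [ 1.06  0.17 -0.18] F [-0.6   0.19 -1.17] w 28.6 t 46.3
```

View pics/w24.png

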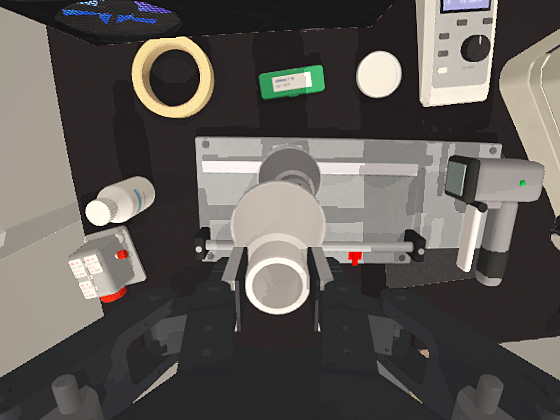

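play_rows(commands=[0,0,0,0,0.168,-0.184,0.6,0,0,0,0.1,0,0,0.6,0,0,0,0.35,0,0,0.6,0,0,0,0.4,0,0,0.6,0,0,0,0.15,0,0,0.6])

```text
clock: 46.92
tool_pos: [675.7, 156.3, 246.3]
ee_rot: [14.8, 89.8, -168.2]
ft_force: [-0.1, 1.0, -1.1]
gripper_width: 28.7
```

play_rows(commands=[0,0,0,0,0,0,0.6,0,0,0,0,0,0,0.6,0,0,0,0.03,0,0,0.6,0,0,0,0,0,0,0.6,0,0,0,0,0,0,0.6])

```text
clock: 47.55
tool_pos: [677.2, 156.0, 246.8]
ee_rot: [-161.2, 90.0, 15.6]
ft_force: [0.2, 0.6, -0.6]
gripper_width: 28.9
```

play_rows(commands=[0,0,0,0.04,-0.012,0.008,0.6,0,0,0,0.04,0,0,0.6,0,0,0,0.02,0,0,0.6,0,0,0,0.01,0,0,0.6,0,0,0,0,0,0,0.6])

```text
clock: 48.18
tool_pos: [676.7, 157.0, 238.4]
ee_rot: [-156.3, 90.0, 20.5]
ft_force: [-0.0, -0.8, -0.0]
gripper_width: 28.5
```

```bash
python3 f.py s16.png
```

```text
[676.73 156.95 238.37]
[ 0.47 -0.08 -0.12]
```

View pics/zs16.png

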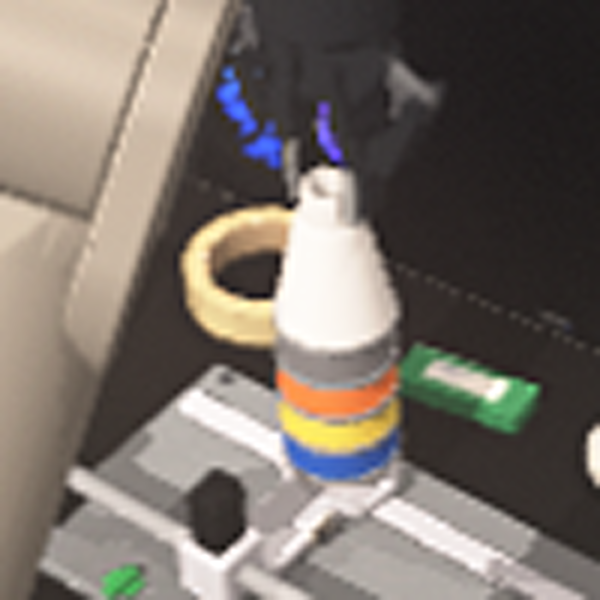

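play_rows(commands=[0,0,0,0.013,0,0,0.6,0,0,0,0.013,0,0,0.6,0,0,0,0,0,0,0.6,0,0,0,0,0,0,0.6,0,0,0,0,0,0,0.6])

```text
clock: 48.95
tool_pos: [676.6, 157.0, 236.4]
ee_rot: [-158.2, 90.0, 18.7]
ft_force: [0.3, -0.1, 0.3]
gripper_width: 28.6
```

```bash
python3 f.py s17.png
```

```text
[676.64 156.98 236.41]
[ 0.55  0.39 -0.03]
```

play_rows(commands=[0,0,0,0.013,0,0,0.6,0,0,0,0.008,0,0,0.6,0,0,0,0,0,0,0.6,0,0,0,0,0,0,0.6,0,0,0,0,0,0,0.6])

```text
clock: 49.72
tool_pos: [676.7, 157.0, 234.9]
ee_rot: [-140.9, 90.0, 36.0]
ft_force: [0.6, 0.7, 2.7]
gripper_width: 28.6
```

```bash
python3 f.py s17.png
```

```text
[676.66 156.99 234.89]
[0.37 0.73 1.92]
```

play_rows(commands=[0,0,0,-0.008,0,0,0.6,0,0,0,0,0,0,0.6,0,0,0,0,0,0,0.1,0,0,0,0,0,0,-0.15,0,0,0,0,0,0,-0.15])

```text
clock: 50.5
tool_pos: [676.4, 156.8, 235.1]
ee_rot: [27.5, 90.0, -155.6]
ft_force: [0.9, 0.3, 0.1]
gripper_width: 49.0
```

play_rows(commands=[0,0,0,-0.2,0,0,-0.2,0,0,0,-0.6,0,0,-0.2,0,0,0,-0.4,0,0.2,-0.2,0,0,0,0,0,0.6,-0.2,0,0,0,0,0,0.6,-0.2])

```text
clock: 51.12
tool_pos: [571.2, 163.3, 327.2]
ee_rot: [-149.6, 89.8, 27.3]
ft_force: [0.2, -0.0, 0.5]
gripper_width: 51.2
```

```bash
cat >> h.py <<'E'
import pickle
E
python3 - <<'E'
from h import *
to(575,160,200,3)
W,im=look('w25.png');pickle.dump(W,open('w25.pkl','wb'))
snap('scene','s18.png')
im=cv2.imread('pics/s18.png'); cv2.imwrite('pics/zs18.png',cv2.resize(im[110:260,130:300],None,fx=4,fy=4,interpolation=cv2.INTER_CUBIC))
E
```

```text
pos [571.17 163.29 327.16] jawang -93.15 tilt [ 0.  0. -1.] d [   3.83   -3.29 -127.16] per-row x3 [ 0.57  0.01 -0.02] F [ 0.17 -0.01  0.47] w 51.2 t 51.125
```

View pics/zs18.png

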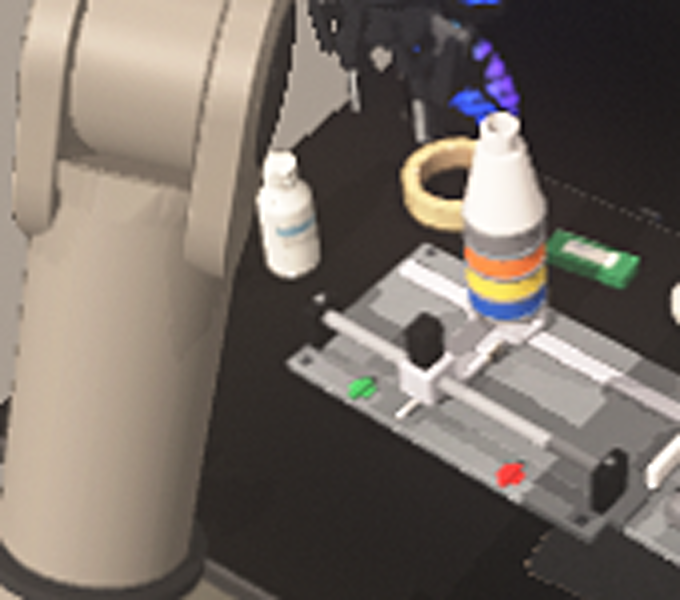

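View pics/w25.png

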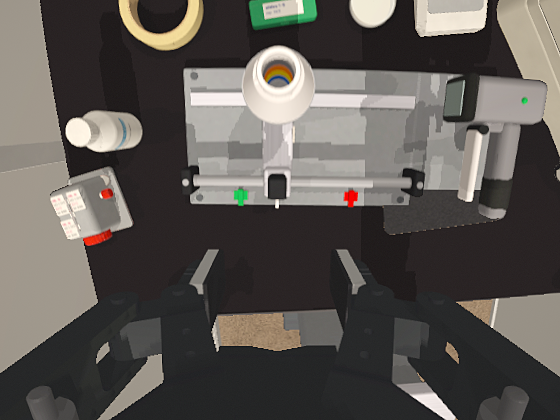

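```bash
python3 - <<'E'
from h import *
s=r.get_state();print(s['q'],s['tool_pos'])
W=pickle.load(open('w25.pkl','rb'))
im=cv2.imread('pics/w25.png'); cv2.imwrite('pics/zw25.png',cv2.resize(im[160:220,180:430],None,fx=3.2,fy=3.2,interpolation=cv2.INTER_CUBIC))
E
```

```text
[   2.69   24.41  -32.06   70.05   12.65   89.14 -120.02] [566.02 164.83 326.61]
```

View pics/zw25.png

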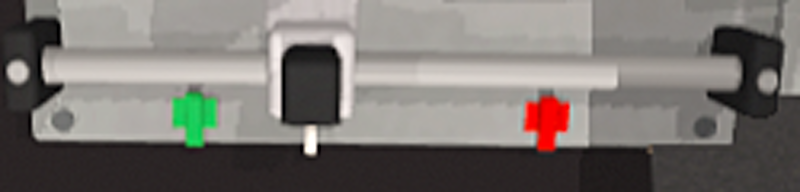

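```bash
python3 - <<'E'
from h import *
W=pickle.load(open('w25.pkl','rb'))
z=lambda u,v:(180+(u+.5)/3.2-.5,160+(v+.5)/3.2-.5)
print('ptr',onz(W,z(310,152),24))
for n,c in (('green',(194,120)),('red',(547,122))): print(n,onz(W,z(*c),16),onz(W,z(*c),20))
print('block',onz(W,z(310,82),100))
E
```

```text
ptr [527.93 167.19  24.  ]
green [543.46 217.99  16.  ] [544.33 217.45  20.  ]
red [533.71  61.01  16.  ] [534.67  61.92  20.  ]
block [573.06 164.34 100.  ]
```

play_rows(commands=[0.17,0,0,0,0,0,-0.2,0.17,0,0,0,0,0,-0.2,0.17,0,0,0,0,0,-0.2,0.17,0,0,0,0,0,-0.2,0.17,0,0,0,0,0,-0.2])

```text
clock: 51.85
tool_pos: [572.5, 162.9, 326.7]
ee_rot: [-110.8, 89.9, 14.7]
ft_force: [-0.5, 0.0, -0.3]
gripper_width: 51.7
```

```bash
python3 - <<'E'
from h import *
s=r.get_state();print(s['q'],s['tool_pos'])
to(571,163,300)
E
```

```text
[  -3.1    23.47  -22.27   69.63    8.7    88.39 -168.38] [572.5  162.89 326.67]
pos [572.5  162.89 326.67] jawang -144.46 tilt [ 0.  0. -1.] d [ -1.5    0.11 -26.67] per-row x5 [0.07 0.   0.  ] F [-0.53  0.02 -0.28] w 51.7 t 51.85
```

play_rows(commands=[-0.17,0,0,0,0,0,-0.2,-0.17,0,0,0,0,0,-0.2,-0.17,0,0,0,0,0,-0.2,-0.17,0,0,0,0,0,-0.2,-0.17,0,0,0,0,0,-0.2])

```text
clock: 52.48
tool_pos: [572.6, 162.7, 326.7]
ee_rot: [-163.3, 89.9, 13.9]
ft_force: [0.0, 0.2, 0.0]
gripper_width: 51.1
```

play_rows(commands=[-0.17,0,0,0,0,0,-0.2,-0.17,0,0,0,0,0,-0.2,-0.17,0,0,0,0,0,-0.2,-0.17,0,0,0,0,0,-0.2,-0.17,0,0,0,0,0,-0.2])

```text
clock: 53.1
tool_pos: [572.6, 162.6, 326.6]
ee_rot: [148.2, 89.9, 16.4]
ft_force: [0.6, 0.6, 0.4]
gripper_width: 51.2
```

play_rows(commands=[-0.17,0,0,0,0,0,-0.2,-0.17,0,0,0,0,0,-0.2,-0.17,0,0,0,0,0,-0.2,-0.17,0,0,0,0,0,-0.2,-0.17,0,0,0,0,0,-0.2])

```text
clock: 53.72
tool_pos: [572.7, 162.5, 326.6]
ee_rot: [98.6, 89.9, 17.7]
ft_force: [0.3, 0.2, 1.1]
gripper_width: 51.4
```

play_rows(commands=[-0.17,0,0,0,0,0,-0.2,-0.17,0,0,0,0,0,-0.2,-0.17,0,0,0,0,0,-0.2,-0.17,0,0,0,0,0,-0.2,-0.17,0,0,0,0,0,-0.2])

```text
clock: 54.35
tool_pos: [572.7, 162.4, 326.5]
ee_rot: [52.8, 89.9, 22.9]
ft_force: [-0.1, -0.6, -0.5]
gripper_width: 51.2
```

```bash
python3 - <<'E'
from h import *
s=r.get_state();print(s['q'],s['tool_pos'])
to(571,163,300)
E
```

```text
[ 18.05  33.56 -63.17  68.7   29.67  93.93  21.71] [572.68 162.37 326.53]
pos [572.68 162.37 326.53] jawang 60.11 tilt [ 0.  0. -1.] d [ -1.68   0.63 -26.53] per-row x5 [ 0.07 -0.   -0.  ] F [-0.14 -0.62 -0.55] w 51.2 t 54.35
```

play_rows(commands=[-0.15,0,0,0,0,0,-0.2,-0.15,0,0,0,0,0,-0.2,0,0,0,0.1,0,0,-0.2,0,0,0,0.3,0,0,-0.2,0,0,0,0.3,0,0,-0.2])

```text
clock: 54.98
tool_pos: [572.3, 162.4, 272.5]
ee_rot: [9.2, 90.0, -3.2]
ft_force: [0.5, -0.7, 0.3]
gripper_width: 51.7
```

```bash
python3 - <<'E'
from h import *
s=r.get_state();print(s['q'],s['tool_pos'])
to(571.5,163,300)
E
```

```text
[ 20.66  36.51 -66.24  75.14  33.04  88.5   36.05] [572.3  162.39 272.48]
pos [572.3  162.39 272.48] jawang 77.63 tilt [ 0. -0. -1.] d [-0.8   0.61 27.52] per-row x5 [-0.07  0.   -0.  ] F [ 0.47 -0.75  0.31] w 51.7 t 54.975
```

play_rows(commands=[-0.155,0,0,0.1,0,0,-0.2,0,0,0,0.4,0,0,-0.2,0,0,0,0.5,0,0,-0.2,0,0,0,0.3,0,0,-0.2,0,0,0,0,0,0,-0.2])

```text
clock: 55.6
tool_pos: [571.1, 161.3, 173.4]
ee_rot: [-146.8, 89.8, -149.8]
ft_force: [-0.0, -0.2, 0.5]
gripper_width: 51.4
```

```bash
python3 - <<'E'
from h import *
W,im=look('w26.png')
s=r.get_state();print(s['q'],s['tool_pos'])
print(proj(W,[571.7,162.8,100]))
to(571.5,163,88)
E
```

```text
[ 21.63  41.27 -65.28  84.26  37.67  78.56  41.39] [571.92 162.18 175.1 ]
[279.75 229.03]
pos [571.92 162.18 175.1 ] jawang 87.03 tilt [-0. -0. -1.] d [ -0.42   0.82 -87.1 ] per-row x5 [ 0.23  0.   -0.  ] F [ 0.83 -0.8  -0.13] w 50.9 t 55.65
```

View pics/w26.png

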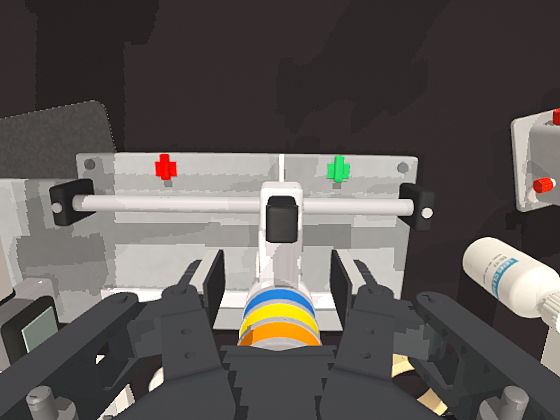

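play_rows(commands=[0,0,0,0.1,0.023,-0.034,-0.2,0,0,0,0.4,0,0,-0.2,0,0,0,0.4,0,0,-0.2,0,0,0,0.22,0,0,-0.2,0,0,0,0,0,0,-0.2])

```text
clock: 56.28
tool_pos: [568.9, 164.3, 90.8]
ee_rot: [-157.0, 89.9, -159.8]
ft_force: [0.6, -0.3, 0.4]
gripper_width: 51.3
```

```bash
python3 - <<'E'
from h import *
W,im=look('w27.png')
s=r.get_state();print(s['q'],s['tool_pos'],s['ft_force'])
E
```

```text
[ 20.37  45.59 -61.88  90.21  42.05  70.12  37.88] [569.59 164.93  91.97] [0.09 0.18 0.63]
```

View pics/w27.png

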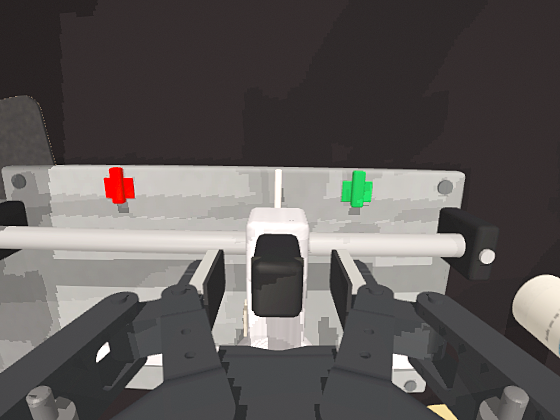

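```bash
cat >> h.py <<'E'
def marks(f='m.png'):
    W,im=look(f); h=cv2.cvtColor(im,cv2.COLOR_RGB2HSV); out={}
    for n,lo,hi in (('red',0,8),('green',50,80)):
        m=((h[...,0]>=lo)&(h[...,0]<=hi)&(h[...,1]>190)&(h[...,2]>100)).astype(np.uint8)
        k,l,st,c=cv2.connectedComponentsWithStats(m)
        o=[(st[i,4],tuple(c[i]),tuple(st[i,:4])) for i in range(1,k) if st[i,4]>60]
        print(n,o)
        out[n]=o
    return W,im,out
E
python3 - <<'E'
from h import *
W,im,o=marks('w28.png')
im=cv2.imread('pics/w28.png'); cv2.imwrite('pics/zw28.png',cv2.resize(im[155:225,90:390],None,fx=2.6,fy=2.6,interpolation=cv2.INTER_CUBIC))
yh=np.array([.055,.9985,0])
p=onz(W,(278,171),24);print('p',p,p@yh)
for n in o:
    for a in o[n]:
        for z in (12,16,20):
            q=onz(W,a[1],z); print(n,z,q,(q-p)@yh)
E
```

```text
red [(np.int32(773), (np.float64(117.89391979301423), np.float64(184.53428201811124)), (np.int32(104), np.int32(166), np.int32(30), np.int32(36)))]
green [(np.int32(755), (np.float64(355.4), np.float64(188.31523178807947)), (np.int32(340), np.int32(170), np.int32(31), np.int32(36)))]
p [531.16 167.43  24.  ] 196.3892665084741
red 12 [535.84  59.54  12.  ] -107.46342829153869
red 16 [535.23  61.67  16.  ] -105.37043301386953
red 20 [534.61  63.8   20.  ] -103.2774377362004
green 12 [546.89 218.14  12.  ] 51.50014379675797
green 16 [546.06 217.16  16.  ] 50.473676214217065
green 20 [545.23 216.17  20.  ] 49.44720863167613
```

View pics/zw28.png

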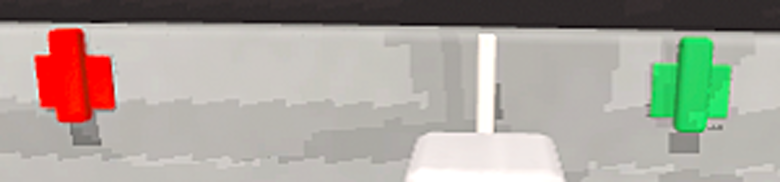

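play_rows(commands=[0,0,0,0.05,0,0,-0.2,0,0,0,0,0,0,0.9,0,0,0,0,0,0,0.9,0,0,0,0,0,0,0.9,0,0,0,0,0,0,0.9], squeeze=30)

```text
clock: 57.0
tool_pos: [569.5, 164.4, 88.2]
ee_rot: [-9.8, 90.0, -12.7]
ft_force: [-0.4, -0.2, 4.0]
gripper_width: 21.9
```

play_rows(commands=[0,0,0,0,-0.04,0,0.9,0,0,0,0,-0.08,0,0.9,0,0,0,0,-0.13,0,0.9,0,0,0,0,-0.14,0,0.9,0,0,0,0,-0.14,0,0.9])

```text
clock: 57.62
tool_pos: [566.9, 124.5, 88.1]
ee_rot: [130.7, 89.9, 127.9]
ft_force: [-1.3, 4.0, 5.2]
gripper_width: 21.5
```

play_rows(commands=[0,0,0,0,-0.14,0,0.9,0,0,0,0,-0.14,0,0.9,0,0,0,0,-0.14,0,0.9,0,0,0,0,-0.1,0,0.9,0,0,0,0,-0.07,0,0.9])

```text
clock: 58.25
tool_pos: [564.0, 80.0, 88.1]
ee_rot: [-174.8, 89.9, -177.7]
ft_force: [-3.5, 3.8, 6.2]
gripper_width: 21.6
```

```bash
python3 - <<'E'
from h import *
W,im,o=marks('w29.png')
im=cv2.imread('pics/w29.png'); cv2.imwrite('pics/zw29.png',cv2.resize(im[145:225,180:380],None,fx=4,fy=4,interpolation=cv2.INTER_CUBIC))
s=r.get_state();print(s['q'],s['tool_pos'],s['ft_force'],s['gripper_width'])
E
```

```text
red [(np.int32(813), (np.float64(244.34932349323492), np.float64(187.8610086100861)), (np.int32(230), np.int32(169), np.int32(30), np.int32(37)))]
green [(np.int32(743), (np.float64(481.61238223418576), np.float64(192.0942126514132)), (np.int32(466), np.int32(174), np.int32(31), np.int32(36)))]
[ 30.58  44.27 -63.09  94.17  41.95  68.63  44.72] [563.89  78.97  88.09] [-2.98  1.35  8.62] 21.656054365483662
```

View pics/zw29.png

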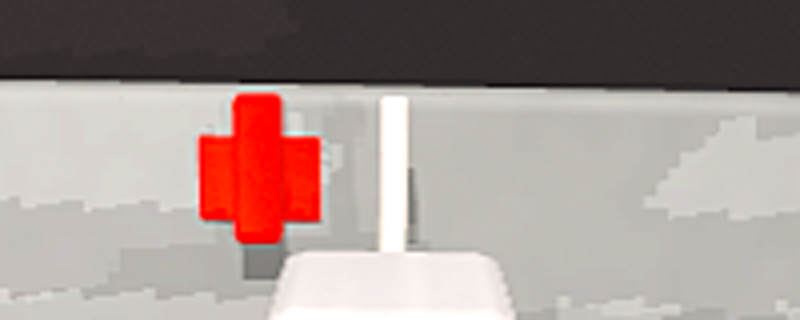

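View pics/w29.png

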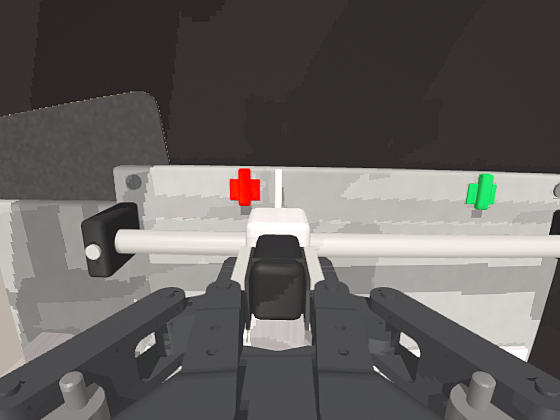

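```bash
python3 - <<'E'
from h import *
W=r.camera_params('wrist')
yh=np.array([.055,.9985,0]);p=onz(W,(278.3,170),24)
for z in (12,16,20): print((onz(W,(244.4,187.8),z)-p)@yh)
E
```

```text
-21.926859711345482
-21.499809679026047
-21.0727596467066
```

play_rows(commands=[0,0,0,0,-0.1,0,0.9,0,0,0,0,-0.1,0,0.9,0,0,0,0,-0.06,0,0.9,0,0,0,0,-0.02,0,0.9,0,0,0,0,0,0,0.9])

```text
clock: 58.92
tool_pos: [562.5, 58.9, 88.1]
ee_rot: [-158.7, 89.8, -161.5]
ft_force: [-5.2, 1.8, 7.9]
gripper_width: 21.6
```

```bash
python3 - <<'E'
from h import *
r.snapshot('top')
W,im,o=marks('w30.png')
im=cv2.imread('pics/w30.png'); cv2.imwrite('pics/zw30.png',cv2.resize(im[145:225,180:380],None,fx=4,fy=4,interpolation=cv2.INTER_CUBIC))
s=r.get_state();print(s['q'],s['tool_pos'],s['ft_force'],s['gripper_width'])
E
```

```text
red [(np.int32(263), (np.float64(268.8745247148289), np.float64(188.58555133079847)), (np.int32(263), np.int32(169), np.int32(12), np.int32(37))), (np.int32(250), (np.float64(286.644), np.float64(189.712)), (np.int32(282), np.int32(169), np.int32(11), np.int32(37)))]
green [(np.int32(723), (np.float64(511.15767634854774), np.float64(192.7399723374827)), (np.int32(496), np.int32(175), np.int32(30), np.int32(35)))]
[ 32.97  44.05 -63.39  94.78  41.94  68.45  46.58] [562.55  58.89  88.06] [-4.37  1.39  8.3 ] 21.69760135671751
```

View pics/zw30.png

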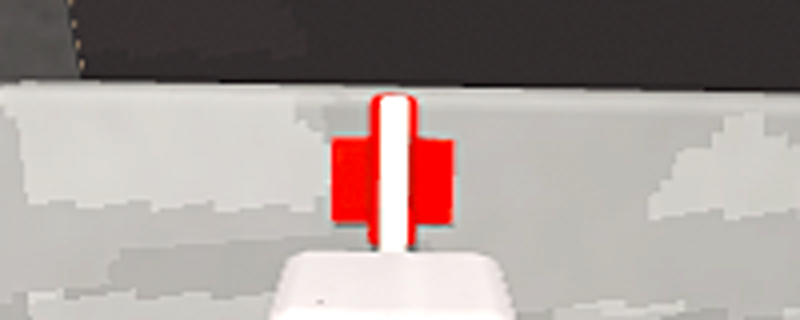

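play_rows(commands=[0,0,0,0,0,0,0.3,0,0,0,0,0,0,-0.1,0,0,0,0,0,0,-0.2,0,0,0,-0.05,0,0,-0.2,0,0,0,-0.1,0,0,-0.2])

```text
clock: 59.65
tool_pos: [563.9, 59.5, 99.0]
ee_rot: [-149.2, 90.0, -152.0]
ft_force: [-0.1, -0.6, 1.3]
gripper_width: 51.0
```

```bash
python3 - <<'E'
from h import *
W,im,o=marks('w31.png')
im=cv2.imread('pics/w31.png'); cv2.imwrite('pics/zw31.png',cv2.resize(im[145:225,180:380],None,fx=4,fy=4,interpolation=cv2.INTER_CUBIC))
s=r.get_state();print(s['q'],s['tool_pos'],s['ft_force'],s['gripper_width'])
E
```

```text
red [(np.int32(234), (np.float64(268.20940170940173), np.float64(183.45299145299145)), (np.int32(263), np.int32(165), np.int32(11), np.int32(35))), (np.int32(224), (np.float64(285.0580357142857), np.float64(183.65625)), (np.int32(281), np.int32(165), np.int32(10), np.int32(35)))]
green [(np.int32(659), (np.float64(499.8679817905918), np.float64(187.6752655538695)), (np.int32(485), np.int32(171), np.int32(29), np.int32(33)))]
[ 33.19  43.35 -64.04  93.98  41.28  69.41  47.09] [564.81  60.01 100.39] [-0.52  1.25  0.84] 51.28591196392142
```

View pics/zw31.png

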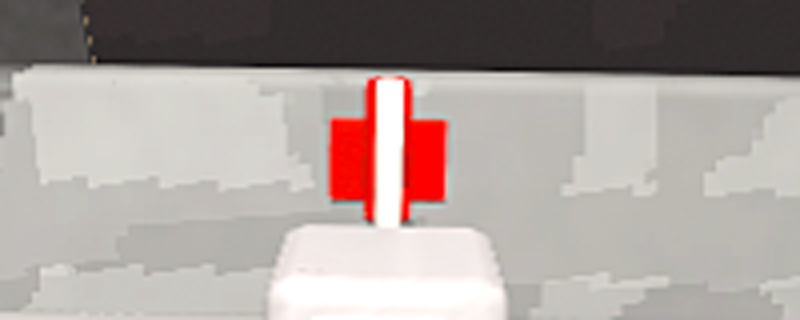

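View pics/w31.png

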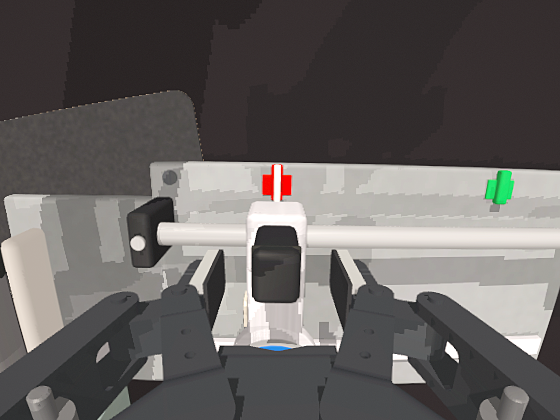

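play_rows(commands=[0,0,0,-0.5,0,0,-0.6,0,0,0,-0.7,0,0,-0.8,0,0,0,-0.5,-0.5,0,-0.8,0,0,0,-0.2,-0.7,0,-0.8,0,0,0,0,-0.6,0,-0.8])

```text
clock: 60.32
tool_pos: [558.4, -76.6, 243.8]
ee_rot: [-13.3, 89.7, -16.1]
ft_force: [0.8, 0.1, -0.7]
gripper_width: 76.7
```

play_rows(commands=[0,0,0,0,0,0,-0.8,0,0,0,0,0,0,-0.8,0,0,0,0,0,0,-0.8,0,0,0,0,0,0,-0.8,0,0,0,0,0,0,-0.8])

```text
clock: 60.95
tool_pos: [557.4, -74.3, 241.4]
ee_rot: [-91.3, 90.0, -94.0]
ft_force: [-0.6, 0.7, 0.3]
gripper_width: 76.8
```

```bash
python3 - <<'E'
from h import *
W,im=look('w32.png');pickle.dump(W,open('w32.pkl','wb'))
s=r.get_state();print(s['q'],s['tool_pos'],s['ft_force'],s['gripper_width'])
E
```

```text
[ 49.03  35.1  -69.    83.79  32.72  83.32  67.13] [557.46 -74.55 241.39] [-0.3   0.16  0.33] 76.45419866161991
```

View pics/w32.png

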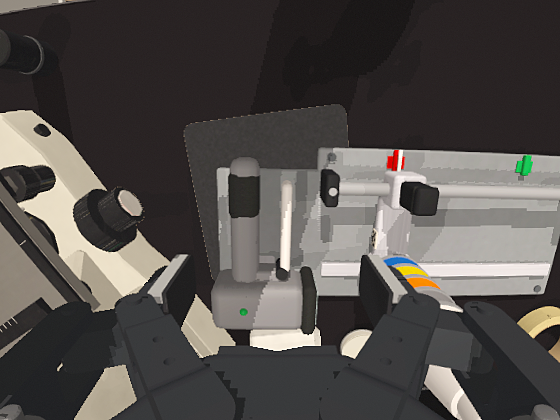

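```bash
python3 - <<'E'
from h import *
W=pickle.load(open('w32.pkl','rb'))
im=cv2.imread('pics/w32.png'); cv2.imwrite('pics/zw32.png',cv2.resize(im[145:340,200:340],None,fx=3.5,fy=3,interpolation=cv2.INTER_CUBIC)[:600])
for z in (80,85,90,97):
    a=onz(W,(230.5,200),z);b=onz(W,(293.5,200),z);h=onz(W,(283,272),z)
    print(z,a,b,np.linalg.norm(a-b),'h',h)
E
```

```text
80 [ 556.84 -117.94   80.  ] [559.8 -59.1  80. ] 58.915766665545355 h [632.97 -72.19  80.  ]
85 [ 555.71 -117.12   85.  ] [558.62 -59.31  85.  ] 57.88339088927144 h [630.51 -72.18  85.  ]
90 [ 554.58 -116.3    90.  ] [557.44 -59.52  90.  ] 56.85101511299752 h [628.04 -72.16  90.  ]
97 [ 553.   -115.15   97.  ] [555.78 -59.81  97.  ] 55.405689026214034 h [624.59 -72.13  97.  ]
```

View pics/zw32.png

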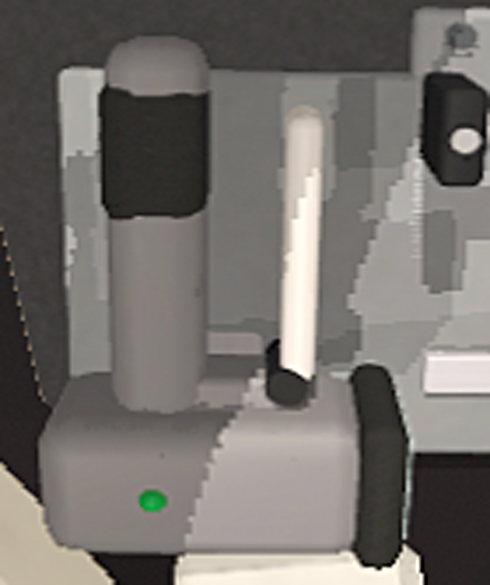

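```bash
python3 - <<'E'
from h import *
W=pickle.load(open('w32.pkl','rb'))
for z in (60,100,140): print(z,onz(W,(143,205),z))
T=r.camera_params('top')
zz=lambda u,v:(140+(u+.5)/3.2-.5,150+(v+.5)/3.2-.5)
for v in (200,220): print(onz(T,zz(551,v),88),onz(T,zz(617,v),88))
print('hinge',onz(T,zz(558,142),97))
snap('scene','s19.png')
to(569.6,-96.7,120,3)
E
```

```text
60 [ 561.96 -211.2    60.  ]
100 [ 552.84 -192.85  100.  ]
140 [ 543.72 -174.51  140.  ]
[576.41 -61.06  88.  ] [ 575.73 -117.37   88.  ]
[559.09 -60.59  88.  ] [ 558.41 -116.75   88.  ]
hinge [624.98 -67.68  97.  ]
pos [557.48 -74.76 241.38] jawang 87.21 tilt [-0. -0. -1.] d [  12.12  -21.94 -121.38] per-row x3 [ 0.54 -0.09  0.06] F [0.13 0.28 0.1 ] w 76.8 t 61.05
```

View pics/s19.png

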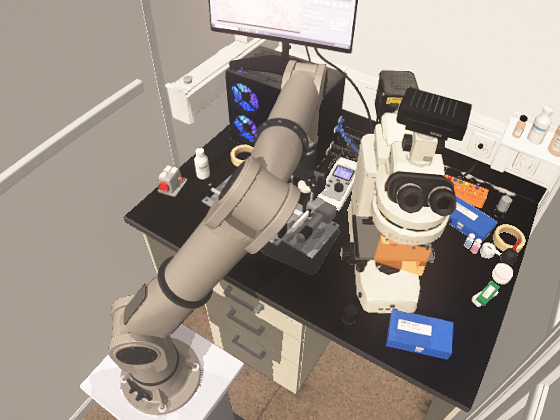

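play_rows(commands=[0,0,0,0.1,-0.14,0.08,-1,0,0,0,0.4,-0.14,0.075,-1,0,0,0,0.5,0,0,-1,0,0,0,0.3,0,0,-1,0,0,0,0,0,0,-1])

```text
clock: 61.68
tool_pos: [566.7, -98.1, 141.3]
ee_rot: [-177.4, 89.7, 179.7]
ft_force: [-0.6, 0.5, 0.0]
gripper_width: 85.5
```

```bash
python3 - <<'E'
from h import *
r.snapshot('top')
W,im=look('w33.png');pickle.dump(W,open('w33.pkl','wb'))
s=r.get_state();print(s['q'],s['tool_pos'],s['ft_force'],s['gripper_width'])
to(568,-96.5,85,2)
E
```

```text
[ 48.61  41.07 -64.75  89.66  38.19  73.95  65.53] [568.54 -97.14 144.24] [-1.58 -0.02  0.63] 85.31858981534512
pos [568.54 -97.14 144.24] jawang 87.13 tilt [ 0.  0. -1.] d [ -0.54   0.64 -59.24] per-row x2 [ 0.39  0.   -0.  ] F [-1.58 -0.02  0.63] w 85.3 t 61.775
```

View pics/w33.png

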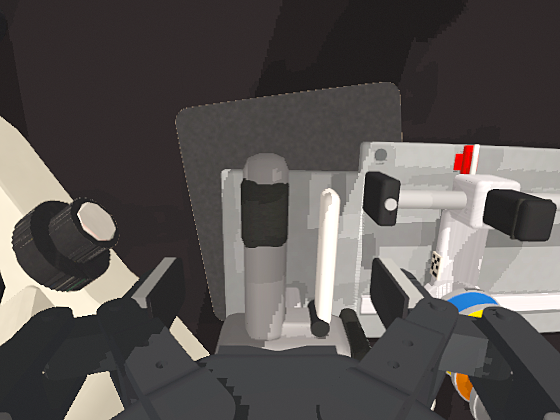

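play_rows(commands=[0,0,0,0.25,0,0,-1,0,0,0,0.3,0,0,-1,0,0,0,0.23,0,0,-1,0,0,0,0,0,0,-1,0,0,0,0,0,0,-1])

```text
clock: 62.4
tool_pos: [568.6, -96.5, 86.0]
ee_rot: [11.0, 89.9, 8.2]
ft_force: [1.2, 0.3, 0.3]
gripper_width: 85.4
```

```bash
python3 - <<'E'
from h import *
W,im=look('w34.png')
to(568,-96.5,85,2)
E
```

```text
pos [568.75 -96.49  86.28] jawang 87.17 tilt [ 0.  0. -1.] d [-0.75 -0.01 -1.28] per-row x2 [ 0.01 -0.   -0.01] F [-0.3   1.4   0.87] w 85.4 t 62.45
```

View pics/w34.png

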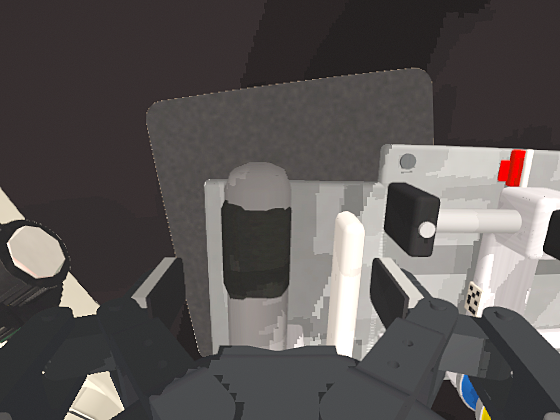

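play_rows(commands=[0,0,0,0,0,0,0,0,0,0,0,0,0,0.3,0,0,0,0,0,0,0.6,0,0,0,0,0,0,0.6,0,0,0,0,0,0,0.6], squeeze=30)

```text
clock: 63.08
tool_pos: [568.7, -97.5, 88.2]
ee_rot: [-54.5, 89.8, -57.4]
ft_force: [-4.5, -0.5, 12.9]
gripper_width: 40.4
```

```bash
python3 - <<'E'
from h import *
W,im=look('w35.png')
to(568,-96.5,85,2)
E
```

```text
pos [568.66 -97.53  88.15] jawang 87.12 tilt [ 0. -0. -1.] d [-0.66  1.03 -3.15] per-row x2 [ 0.02  0.01 -0.  ] F [-3.87 -1.25 13.2 ] w 40.3 t 63.125
```

View pics/w35.png

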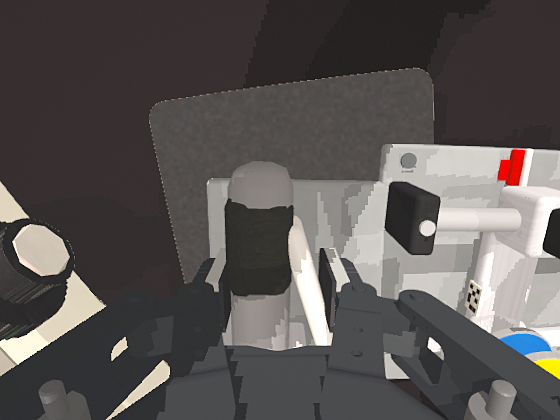

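play_rows(commands=[0,0,0,0,0,0,0.8,0,0,0,0,0,0,0.8,0,0,0,0,0,0,0.8,0,0,0,0,0,0,0.8,0,0,0,0,0,0,0.8], squeeze=45)

```text
clock: 63.75
tool_pos: [568.7, -97.7, 88.3]
ee_rot: [-57.1, 89.8, -59.9]
ft_force: [-4.8, -2.7, 13.0]
gripper_width: 39.8
```

play_rows(commands=[0,0,0,0,0,0,0,0,0,0,0,0,0,-0.5,0,0,0,0,0,0,-1,0,0,0,0,0,0,-1,0,0,0,0,0,0,-1], squeeze=30)

```text
clock: 64.38
tool_pos: [568.0, -97.7, 85.2]
ee_rot: [-105.4, 89.9, -108.3]
ft_force: [1.0, 0.7, -0.1]
gripper_width: 85.4
```

```bash
python3 - <<'E'
from h import *
W,im=look('w36.png')
to(568,-96.5,85,2)
E
```

```text
pos [567.98 -97.46  85.25] jawang 87.11 tilt [-0. -0. -1.] d [ 0.02  0.96 -0.25] per-row x2 [ 0.    0.01 -0.  ] F [-0.06 -0.19  0.24] w 85.3 t 64.425
```

View pics/w36.png

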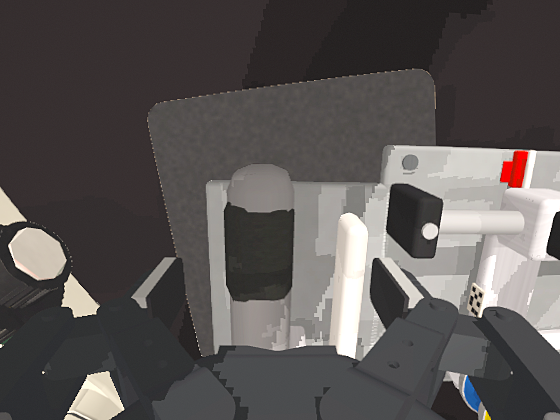

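play_rows(commands=[0,0,0,-0.4,0,0,-1,0,0,0,-0.6,0,0,-0.6,0,0,0,-0.2,0.4,0,-0.2,0,0,0,0,0.6,0,-0.2,0,0,0,0,0.6,-0.1,-0.2])

```text
clock: 65.05
tool_pos: [567.0, 24.1, 175.7]
ee_rot: [2.3, 89.9, -0.7]
ft_force: [-0.2, -0.3, -0.3]
gripper_width: 51.3
```

```bash
python3 - <<'E'
from h import *
to(563.5,60,150,2)
E
```

```text
pos [567.01  24.08 175.74] jawang 87.05 tilt [ 0. -0. -1.] d [ -3.51  35.92 -25.74] per-row x2 [ 0.17  0.24 -0.04] F [-0.19 -0.29 -0.3 ] w 51.3 t 65.05
```

play_rows(commands=[0,0,0,0.15,0.24,-0.03,-0.2,0,0,0,0.15,0.22,-0.03,-0.2,0,0,0,0,0,0,-0.2,0,0,0,0,0,0,-0.2,0,0,0,0,0,0,-0.2])

```text
clock: 65.68
tool_pos: [564.3, 56.8, 153.1]
ee_rot: [-42.1, 90.0, -45.1]
ft_force: [0.6, 0.0, -0.7]
gripper_width: 51.2
```

```bash
python3 - <<'E'
from h import *
W,im,o=marks('w37.png')
to(563.5,60,88,2)
E
```

```text
red [(np.int32(149), (np.float64(273.1744966442953), np.float64(170.9798657718121)), (np.int32(269), np.int32(156), np.int32(9), np.int32(29))), (np.int32(132), (np.float64(286.8863636363636), np.float64(171.90151515151516)), (np.int32(283), np.int32(157), np.int32(9), np.int32(28)))]
green [(np.int32(424), (np.float64(461.6556603773585), np.float64(174.38443396226415)), (np.int32(450), np.int32(161), np.int32(23), np.int32(27)))]
pos [564.21  56.94 153.1 ] jawang 87.03 tilt [ 0. -0. -1.] d [ -0.71   3.06 -65.1 ] per-row x2 [ 0.43  0.02 -0.01] F [-0.06  0.73 -0.66] w 51.1 t 65.725
```

View pics/w37.png

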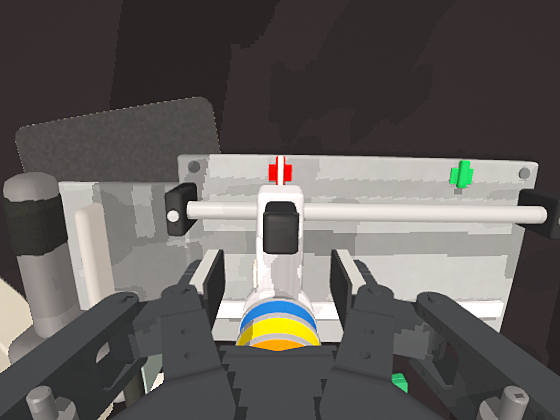

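play_rows(commands=[0,0,0,0.1,0.035,0,-0.2,0,0,0,0.4,0,0,-0.2,0,0,0,0.35,0,0,-0.2,0,0,0,0,0,0,-0.2,0,0,0,0,0,0,-0.2])

```text
clock: 66.35
tool_pos: [564.3, 61.2, 89.9]
ee_rot: [33.5, 89.9, 30.7]
ft_force: [0.7, -0.6, 0.3]
gripper_width: 51.3
```

```bash
python3 - <<'E'
from h import *
W,im,o=marks('w38.png')
to(563.5,60,88,2)
E
```

```text
red [(np.int32(258), (np.float64(264.56976744186045), np.float64(185.36434108527132)), (np.int32(259), np.int32(166), np.int32(12), np.int32(37))), (np.int32(254), (np.float64(282.40944881889766), np.float64(185.70866141732284)), (np.int32(278), np.int32(166), np.int32(11), np.int32(37)))]
green [(np.int32(711), (np.float64(506.0900140646976), np.float64(189.38396624472574)), (np.int32(491), np.int32(172), np.int32(29), np.int32(35)))]
pos [564.64  61.33  90.37] jawang 87.16 tilt [ 0.  0. -1.] d [-1.14 -1.33 -2.37] per-row x2 [ 0.02 -0.01 -0.01] F [ 0.82  0.67 -0.13] w 51.2 t 66.4
```

View pics/w38.png

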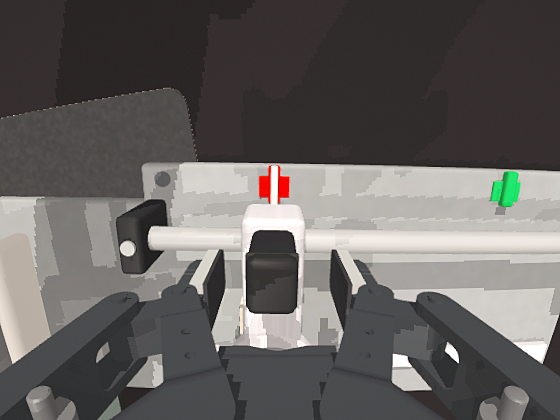

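play_rows(commands=[0,0,0,0.02,-0.02,0,-0.2,0,0,0,0,0,0,-0.2,0,0,0,0,0,0,0.9,0,0,0,0,0,0,0.9,0,0,0,0,0,0,0.9])

```text
clock: 67.03
tool_pos: [563.8, 59.2, 87.9]
ee_rot: [-64.6, 90.0, -67.5]
ft_force: [-0.8, -1.4, 3.4]
gripper_width: 21.7
```

play_rows(commands=[0,0,0,0,0.04,0,0.9,0,0,0,0,0.08,0,0.9,0,0,0,0,0.13,0,0.9,0,0,0,0,0.14,0,0.9,0,0,0,0,0.14,0,0.9])

```text
clock: 67.65
tool_pos: [566.4, 99.2, 87.9]
ee_rot: [-23.0, 89.9, -25.8]
ft_force: [-0.3, -3.1, 5.1]
gripper_width: 21.6
```

play_rows(commands=[0,0,0,0,0.14,0,0.9,0,0,0,0,0.14,0,0.9,0,0,0,0,0.14,0,0.9,0,0,0,0,0.14,0,0.9,0,0,0,0,0.14,0,0.9])

```text
clock: 68.28
tool_pos: [569.9, 151.8, 87.9]
ee_rot: [4.3, 89.8, 1.4]
ft_force: [5.9, -5.2, 3.4]
gripper_width: 21.7
```

play_rows(commands=[0,0,0,0,0.14,0,0.9,0,0,0,0,0.14,0,0.9,0,0,0,0,0.12,0,0.9,0,0,0,0,0.09,0,0.9,0,0,0,0,0.05,0,0.9])

```text
clock: 68.9
tool_pos: [572.5, 192.3, 87.9]
ee_rot: [11.7, 89.8, 8.8]
ft_force: [6.6, -3.4, 2.9]
gripper_width: 21.8
```

```bash
python3 - <<'E'
from h import *
r.snapshot('top')
W,im,o=marks('w39.png')
im=cv2.imread('pics/w39.png'); cv2.imwrite('pics/zw39.png',cv2.resize(im[145:225,180:380],None,fx=4,fy=4,interpolation=cv2.INTER_CUBIC))
s=r.get_state();print(s['q'],s['tool_pos'],s['ft_force'],s['gripper_width'])
E
```

```text
red [(np.int32(775), (np.float64(73.68774193548387), np.float64(183.34193548387097)), (np.int32(60), np.int32(165), np.int32(30), np.int32(36)))]
green [(np.int32(778), (np.float64(313.41131105398455), np.float64(186.42802056555269)), (np.int32(299), np.int32(168), np.int32(30), np.int32(36)))]
[ 16.06  45.49 -59.17  88.79  40.97  69.23  36.71] [572.57 192.91  87.93] [ 7.87 -1.16  1.77] 21.489516355558923
```

View pics/zw39.png

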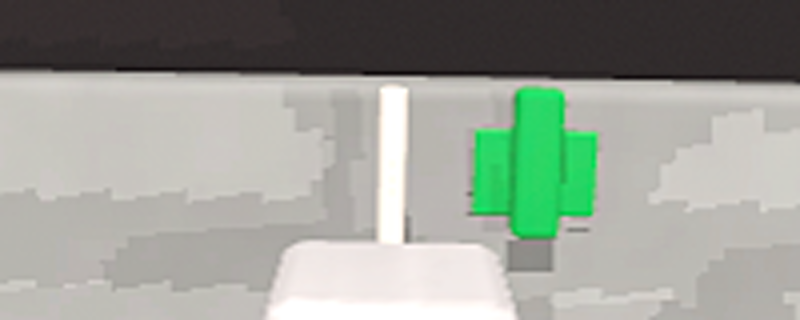

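play_rows(commands=[0,0,0,0,0.1,0.004,0.9,0,0,0,0,0.1,0,0.9,0,0,0,0,0.065,0,0.9,0,0,0,0,0.02,0,0.9,0,0,0,0,0,0,0.9])

```text
clock: 69.62
tool_pos: [573.9, 213.7, 87.9]
ee_rot: [19.4, 89.7, 16.5]
ft_force: [6.6, -1.4, 2.9]
gripper_width: 21.8
```

```bash
python3 - <<'E'
from h import *
r.snapshot('top')
W,im,o=marks('w40.png')
im=cv2.imread('pics/w40.png'); cv2.imwrite('pics/zw40.png',cv2.resize(im[145:225,180:380],None,fx=4,fy=4,interpolation=cv2.INTER_CUBIC))
s=r.get_state();print(s['q'],s['tool_pos'],s['ft_force'],s['gripper_width'])
E
```

```text
red [(np.int32(752), (np.float64(44.611702127659576), np.float64(183.04787234042553)), (np.int32(31), np.int32(165), np.int32(30), np.int32(36)))]
green [(np.int32(368), (np.float64(287.4701086956522), np.float64(186.06521739130434)), (np.int32(281), np.int32(166), np.int32(16), np.int32(38))), (np.int32(148), (np.float64(269.97297297297297), np.float64(187.04054054054055)), (np.int32(266), np.int32(177), np.int32(8), np.int32(21)))]
[ 13.48  46.13 -58.74  87.32  41.13  69.82  35.24] [573.96 213.72  87.95] [ 6.52 -1.92  1.89] 21.643627450120896
```

View pics/zw40.png

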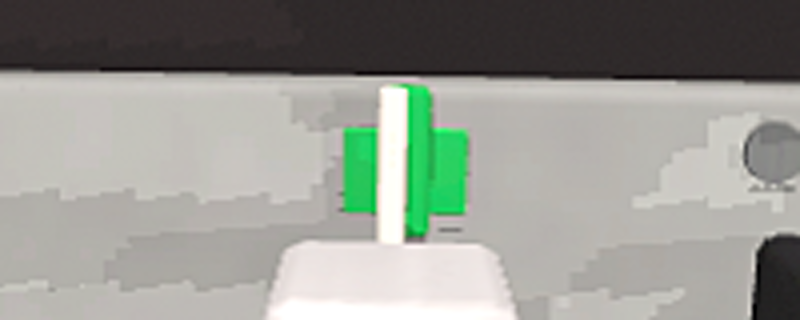

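play_rows(commands=[0,0,0,0,0.014,0,0.9,0,0,0,0,0.013,0,0.9,0,0,0,0,0,0,0.9,0,0,0,0,0,0,0.9,0,0,0,0,0,0,0.9])

```text
clock: 70.35
tool_pos: [574.0, 215.4, 87.9]
ee_rot: [14.9, 89.7, 12.0]
ft_force: [6.3, -2.5, 2.0]
gripper_width: 21.6
```

```bash
python3 - <<'E'
from h import *
W,im,o=marks('w41.png')
im=cv2.imread('pics/w41.png'); cv2.imwrite('pics/zw41.png',cv2.resize(im[145:225,180:380],None,fx=4,fy=4,interpolation=cv2.INTER_CUBIC))
s=r.get_state();print(s['tool_pos'],s['ft_force'],s['gripper_width'])
E
```

```text
red [(np.int32(751), (np.float64(42.504660452729695), np.float64(183.10918774966711)), (np.int32(29), np.int32(165), np.int32(30), np.int32(36)))]
green [(np.int32(271), (np.float64(286.5830258302583), np.float64(186.07380073800738)), (np.int32(281), np.int32(166), np.int32(13), np.int32(38))), (np.int32(223), (np.float64(268.76233183856505), np.float64(186.77130044843048)), (np.int32(264), np.int32(169), np.int32(10), np.int32(34)))]
[574.05 215.37  87.94] [ 5.78 -2.44  2.29] 21.54690759329524
```

View pics/zw41.png

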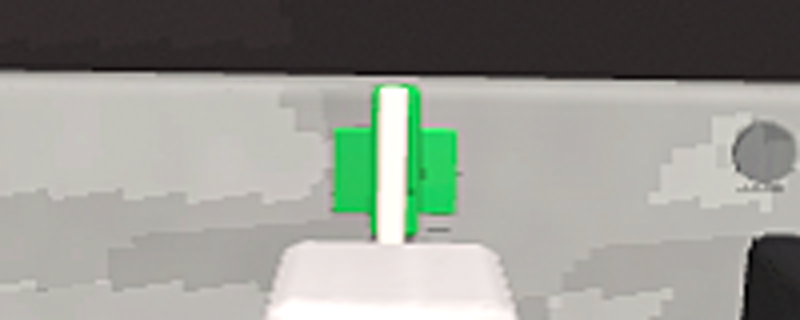

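play_rows(commands=[0,0,0,0,0.005,0,0.9,0,0,0,0,0,0,0.3,0,0,0,0,0,0,-0.1,0,0,0,0,0,0,-0.2,0,0,0,-0.1,0,0,-0.2])

```text
clock: 71.03
tool_pos: [570.8, 215.7, 94.5]
ee_rot: [-166.0, 89.9, -168.8]
ft_force: [-0.6, 0.2, 0.6]
gripper_width: 50.7
```

```bash
python3 - <<'E'
from h import *
W,im,o=marks('w42.png')
im=cv2.imread('pics/w42.png'); cv2.imwrite('pics/zw42.png',cv2.resize(im[145:225,180:380],None,fx=4,fy=4,interpolation=cv2.INTER_CUBIC))
s=r.get_state();print(s['tool_pos'],s['ft_force'],s['gripper_width'])
E
```

```text
red [(np.int32(699), (np.float64(50.185979971387695), np.float64(186.29470672389127)), (np.int32(37), np.int32(169), np.int32(29), np.int32(34))), (np.int32(221), (np.float64(553.6425339366516), np.float64(212.6787330316742)), (np.int32(546), np.int32(203), np.int32(14), np.int32(20)))]
green [(np.int32(205), (np.float64(269.5121951219512), np.float64(189.77073170731708)), (np.int32(264), np.int32(171), np.int32(11), np.int32(35))), (np.int32(247), (np.float64(286.5344129554656), np.float64(190.7246963562753)), (np.int32(282), np.int32(171), np.int32(11), np.int32(36)))]
[571.78 216.29  96.25] [ 0.03 -0.19  1.23] 51.171063528758
```

View pics/zw42.png

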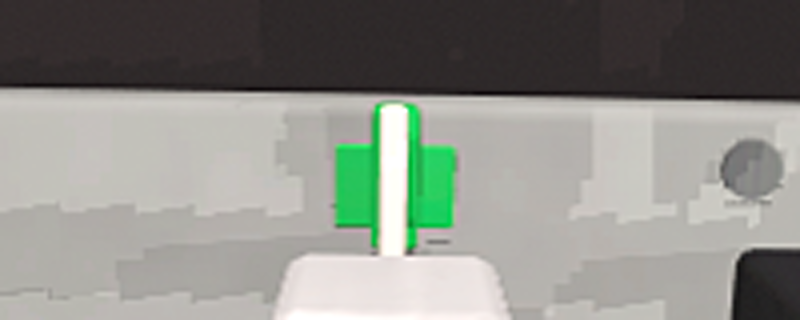

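The pointer is centred on the green mark. Next I'll retreat straight up, then toward the robot.

play_rows(commands=[0,0,0,-0.3,0,0,-0.2,0,0,0,-0.5,0,0,-0.2,0,0,0,-0.6,0,-0.2,-0.2,0,0,0,-0.5,0,-0.5,-0.2,0,0,0,-0.2,0,-0.6,-0.2])

```text
clock: 71.7
tool_pos: [474.4, 222.1, 255.5]
ee_rot: [45.9, 89.7, 43.1]
ft_force: [-0.1, -0.0, 0.6]
gripper_width: 51.3
```

play_rows(commands=[0,0,0,0,0,0,-0.2,0,0,0,0,0,0,-0.2,0,0,0,0,0,0,-0.2,0,0,0,0,0,0,-0.2,0,0,0,0,0,0,-0.2])

```text
clock: 72.32
tool_pos: [474.7, 220.4, 252.2]
ee_rot: [160.1, 89.9, 157.2]
ft_force: [-1.0, 0.8, 0.2]
gripper_width: 51.2
```

```bash
python3 - <<'E'
from h import *
s=r.get_state();print(s['q'],s['tool_pos'],s['ft_force'],s['gripper_width'],s['clock'])
snap('wrist','w43.png');snap('scene','s20.png');snap('top','t20.png')
im=cv2.imread('pics/s20.png'); cv2.imwrite('pics/zs20.png',cv2.resize(im[110:260,130:360],None,fx=3.4,fy=3.4,interpolation=cv2.INTER_CUBIC))
im=cv2.imread('pics/t20.png'); cv2.imwrite('pics/zt20.png',cv2.resize(im[130:300,120:370],None,fx=3.2,fy=3.2,interpolation=cv2.INTER_CUBIC))
E
```

```text
[ 20.71  28.87 -68.87  88.82  27.06  81.04  37.1 ] [474.67 220.35 252.2 ] [-1.03  0.85  0.21] 51.17731235176985 72.325
```

View pics/w43.png

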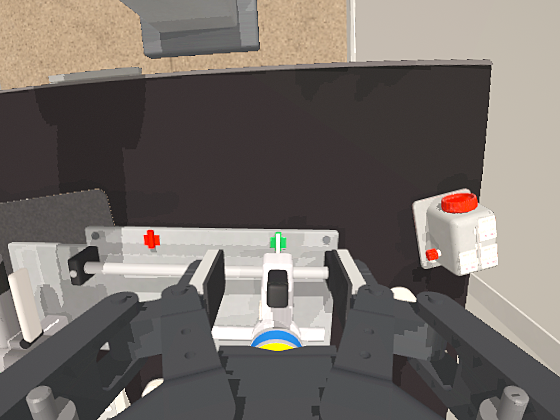

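View pics/zs20.png

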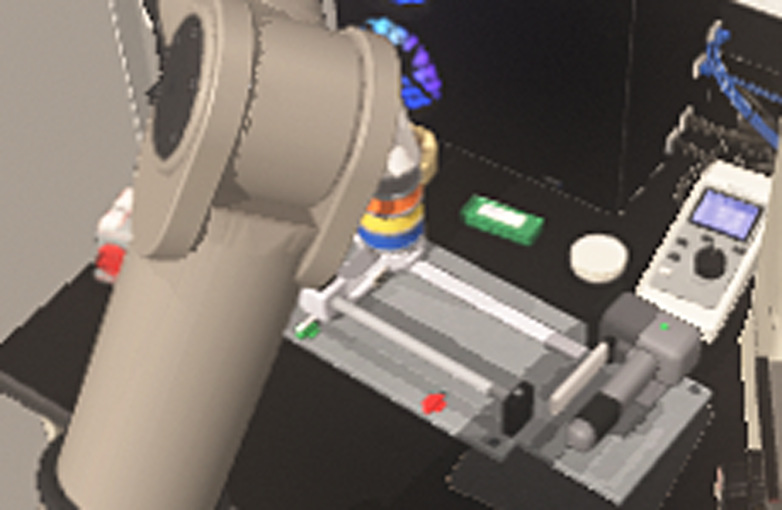

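View pics/zt20.png

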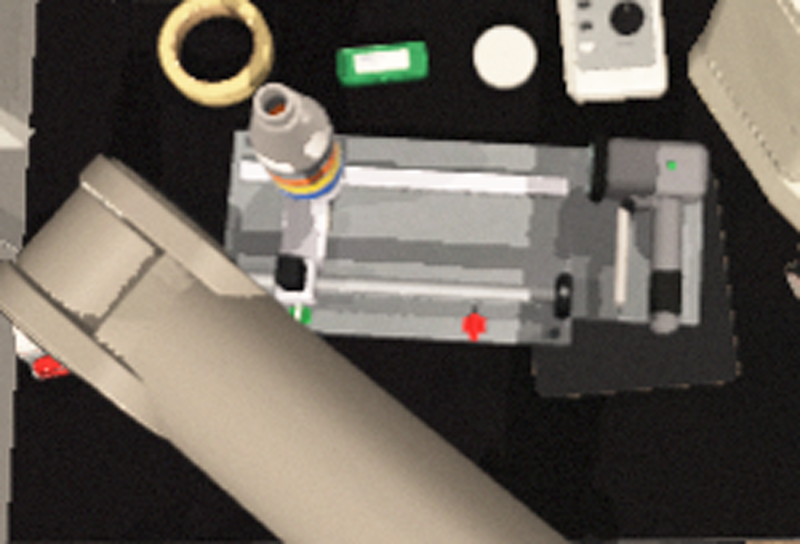

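```bash
python3 - <<'E'
from h import *
W=r.camera_params('wrist')
print(proj(W,[651,374,115]),proj(W,[651,374,0]),proj(W,[651,398,60]))
im=cv2.imread('pics/w43.png'); cv2.imwrite('pics/zw43.png',cv2.resize(im[220:340,330:480],None,fx=4,fy=4,interpolation=cv2.INTER_CUBIC))
E
```

```text
[433.38 362.13] [394.98 303.22] [431.88 328.52]
```

View pics/zw43.png

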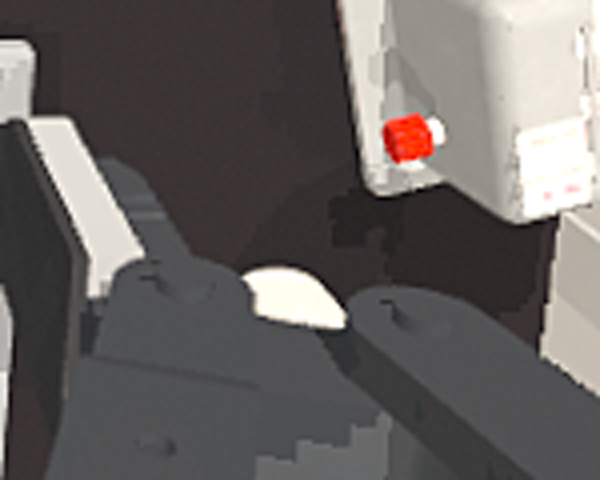

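The bottle's base shows where it should be, at about (403,292) with its centre projected at (395,303), so it hasn't moved. I'm handing the job in.

```bash
python3 -c "
from h import *
print(r.get_state()['clock']); print(r.finish_job())"
```

```text
72.475
the job is handed in; nothing more can be done
None
```

I nested all five funnels (blue, yellow, orange, grey, white) over the spindle. I then slid the carriage to the red mark and let go, squeezed and released the scanner trigger, and parked the carriage at the green mark. The job took about 72 s.

**What the last checks showed:**
- **Funnels:** the final scene and top pictures show the stack upright and still nested. I let each one go at about 1 to 3 N of contact force, which is about 2 mm of spindle travel. The highest vertical reading was 4.8 N, while the blue one was touching off-centre. The spindle depth itself could not be read directly.
- **Pointer:** the wrist pictures after letting go show it centred on the red ridge and then on the green ridge, within about 0.5 mm.
- **Trigger:** the fingers closed to 39.8 mm over grip and trigger, against about 39 mm expected for a full squeeze. It sprang back once released.
- **Bystanders:**
  - The slide mailer stands where it was.
  - The bottle was mostly hidden at the end, but the part of its base that showed is about 10 pixels from where its old position puts it, which fits it being unmoved.
  - I did not check the objective case at the end. The arm only worked near it when picking up the blue funnel.

**What disagreed:**
- For the blue funnel, the wrist picture put its neck about 4 mm off from where the contact force put it in the hand, so I trusted the force.
- The spindle's true axis, found by contact, was 2 to 4 mm further in +x than the pictures gave, so I corrected for that.

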